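Load the reference weight through the one-way gate

TASK

Take the largest of the three steel knob weights, set it upright in the open mouth of the loading lane and slide it in through the sprung one-way gate until it is fully home against the sprung pad at the far end. Press it home with about 10 newtons for a moment, and never over 20, since it is a reference weight; then let go, leaving it upright inside with the gate sprung fully shut behind it. Leave the other weights and the gauge where they are.

Things in the scene. Friction and masses are not known exactly. Their poses are not given: they have to be found in the camera images.
- weight_mid (a point): Centre (half-way up, 44 mm above its foot) of the largest of three steel knob weights, upright, about 0.55 kg. From its foot up: round body 42 mm in diameter and 40 mm high, neck 18 mm in diameter and 22 mm high, round knob 26 mm in diameter and 26 mm high; 88 mm in all. So the middle of the knob is 31 mm above this point. Its z axis points up.
- weight_b_mid (a point): Centre of the medium steel knob weight (body 34 mm in diameter, 63 mm high in all). Leave it where it stands.
- weight_c_mid (a point): Centre of the small steel knob weight (body 28 mm in diameter, 48 mm high in all). Leave it where it stands.
- lane: Loading lane: fixed aluminium channel 275 x 78 mm, 58 mm high. Origin on the bench under the gate, on the centre line; x runs along the lane, inwards; y left, z up. Floor plate 6 mm thick, x = -95 to 180 mm. Past the gate the walls are 50 mm high (inner faces y = -24, +34 mm). A hood, 58 mm high, covers the end from x = 148 mm.
- mouth (a point): Middle of the lane's open mouth, on top of the floor plate, 62 mm before the gate (lane x = -62 mm, z = 6 mm). Nothing above it. Low side walls, 26 mm above the bench, from x = -89 to -3 mm, close in from about 34 mm to 24 mm either side of the centre line. Set the weight down here.
- slot (a point): Point on the centre line 60 mm past the gate, at the top of the clear roof (54 mm above the bench). From x = 5 mm two clear lips, 50 to 54 mm above the bench, roof the lane and leave a slot 30 mm wide (y = -15 to 15 mm): the weight's body goes under them, its neck runs in the slot, its knob stays above. So the weight gets in only by the mouth.
- flap (a joint): The gate: steel plate 50 mm wide, 36 mm high across the lane at x = 2 mm, on an upright hinge at its left (y = 29 mm). 0 is shut; it swings inwards only, up to 1.5 rad; a spring shuts it. Pushing the weight through takes about 3 to 8 N. It rides along the weight's side and can shut only once the weight's axis is about 70 mm past the gate.
- endstop: End block, fixed in the lane, same origin and axes as lane. It carries a sprung rubber pad facing the gate. How far a screw sets the pad out is not measured: the weight meets it with its axis anywhere from 75 to 123 mm past the gate (which is shut by then). Spring: 1 mm for every 8 N, 6 mm at most.
- gauge: A round pressure gauge 80 mm in diameter on a small round foot, 138 mm high, standing loose on the bench; origin under its foot. Leave it where it stands.

How it is judged (in metres and radians):
On the way, in this order (a step that is already met when the one before it is completed fails the run):
1. the weight, on the lane floor, pushes the gate open (value of joint flap above 0.5 rad and contact force between weight and flap above 0.2 N and x of weight_mid in the frame of lane between -0.03 and 0.07 m and z of weight_mid in the frame of lane below 0.058 m), for 0.1 s.
2. the weight is pressed home against the end pad with more than 6 N for 0.3 s (contact force between weight and endstop above 6 N), for 0.3 s.
At the end, for the whole second after the job is handed in: The weight stands upright (within 0.08 rad) and at rest on the lane floor behind the gate, its axis 68 to 135 mm past the gate and within 20 mm of the centre line, and the gate is shut (within 0.06 rad) (x of weight_mid in the frame of lane between 0.068 and 0.135 m and y of weight_mid in the frame of lane between -0.02 and 0.02 m and value of joint flap below 0.06 rad and angle between weight_mid's own z axis and vertical below 0.08 rad and linear speed of weight below 0.01 m/s and z of weight_mid in the frame of lane below 0.054 m); the robot touches nothing.
It fails at once if the end pad or end block is pressed by the weight with more than 20 N (contact force between weight and endstop above 20 N).
It fails at once if the weight is tipped by more than 0.35 rad (angle between weight_mid's own z axis and vertical above 0.35 rad).
It fails at once if the medium weight is moved by more than 30 mm (distance of weight_b_mid from where it was at the start of the episode above 0.03 m).
It fails at once if the small weight is moved by more than 30 mm (distance of weight_c_mid from where it was at the start of the episode above 0.03 m).
It fails at once if the gauge is moved by more than 30 mm (distance of gauge from where it was at the start of the episode above 0.03 m).
It also fails if it takes over 56 s, if anything falls off the work surface, if the arm or the gripper's body presses on something with over 40 N, if the wrist force passes 120 N, or if a joint passes its speed limit or range.

ROBOT

A 7-joint arm with a two-finger parallel gripper is mounted at the origin on the work surface. World frame = base frame: x ahead of the robot, y to its left, z up, the work surface at z = 0. Lengths are in mm, angles in rad, forces in N, time in s.
With the tool pointing down it reaches from about 400 to 875 mm from the base axis. Payload 4.4 kg.
Tool frame: the origin (TCP) lies at the very end of the fingers, on their centre line; the grasp point (between the pads) lies 19 mm behind it; z points along the fingers, y is the line along which they close (so a half turn about z gives the same grasp; the last joint's range is limited). The gripper opens to 85 mm and grips with 20 to 120 N. Pads are 22 mm wide; open, the fingers measure 114 mm over their backs; the gripper's body (76 mm by 85 mm) begins 54 mm behind the grasp point. The pads swing forward as they close: fully open they stand 13 mm farther back than shut.
Start: joints at [-1.37, 0.628, 0.038, 1.517, -0.027, 0.996, -0.02], TCP at [171.345, 627.024, 231.313] pointing down, gripper open.
Joint ranges: [-3.06, 3.06], [-0.37, 2.12], [-1.25, 1.32], [0.18, 2.47], [-1.1, 4.24], [0.23, 1.98], [-2.94, 2.94]. Speed limits (rad/s): [2.57, 2.57, 3.14, 3.14, 3.14, 3.14, 3.14].

INTERFACE

Orientations are given as [roll, pitch, yaw] about the fixed x, y, z axes, in that order (R = Rz(yaw) Ry(pitch) Rx(roll)).
In Python, from cell import ctrl gives the robot as it stands.
- The arm moves only by the tool jog_arm, never from a script. Its argument "plan" is a list of rows, each an object of numbers: "tx", "ty", "tz": the shift along the tool's x, y, z as a fraction of full scale; "wx", "wy", "wz": the turn, a rotation vector about the tool's x, y, z as a fraction of full scale; "claw": the closure, from 0 (fully open) to 1 (shut). In form: [{"tx": .., "ty": .., "tz": .., "wx": .., "wy": .., "wz": .., "claw": ..}, ...]. A call has 1 to 12 rows; each row is the pose to reach, as a shift and turn from the pose commanded when the call began, along the tool's axes at that moment; what a row does not reach only later rows make up. Full scale, the value 1, is 300 mm for a shift and 90 degrees for a turn. A row lasts 1/10 s, in which the tool goes at most 50 mm and 8.59 degrees, less where a joint would pass 70% of its speed; a pose out of reach is approached as far as the arm can. A call with a number of a shift or a turn outside -1 to 1 is refused whole. A call with a gripper value outside its range is refused whole. The fingers move at their own pace and stop on an object; the grip force is fixed at half the most. Time passes only in rows, so rows that repeat a pose let the fingers close. It gives the time, the measured TCP pose, the force, the opening and the grip force at its end, in the units of the state.
- ctrl.read_state(): the state, without advancing time (a new reading comes with each control period).
- ctrl.get_image(name): name is "scene" or "top"; returns a dict with "img" (384x512x3 uint8, red, green, blue), "depth" (384x512 float32, mm along the optical axis (not along the pixel's ray), 0 where there is no reading), "fx", "fy", "cx", "cy" (pixels), "position" and "orientation" of the camera in the world. Camera axes: x right, y down, z forward; pixel columns grow to the right and rows downward; lengths in mm; the calibration is good to about 2 mm. A picture is of the moment at which its call begins.
- ctrl.finish_job(): hands the job in; it is judged then, once.
Trained networks look in a picture, given as the dict that the camera call returned (one of the last four; its "shot" number tells which), for a name from the list of things; names that differ only in an ending like _2 or _b are one class to them, and where a whole thing is asked for, a point or a joint stands for the part that bears it (a point fixed in the world has none). Each returns a list of dicts, best first, with "score" (0 to 1); they miss things now and then, are a little off and sometimes report something else, mostly with a low value. They report only what shows in the picture. A call takes as long as a camera call.
- ctrl.trace(picture, thing): "pixels" (384x512 bool, what is visible of it) and "extent" ([centre column, centre row, width, height] in pixels, round what is visible of it).
The state is a dict: "clock": time; "qpos": joint angles; "qd": joint speeds; "tau": joint torques, N m; "eef_pos": TCP position; "tool_rot": TCP orientation; "force": force on the tool from outside, world axes, zero at the start; "torque": the same for the moment, N m; "width": finger opening in mm; "gripper_force": force on a finger pad.
Only numpy, scipy, OpenCV 4.12 (cv2) and the standard library are available. Lean on these libraries where they do the work, as an engineer would, in place of code of your own. Each camera call takes 0.05 s, during which the arm holds its last target. There are 200 camera calls.

## Working session

There is one attempt and no reset: what is moved stays moved. The work goes in short steps, Python scripts to look and compute and a tool call to move; the robot and the scene stay as the last step left them, time stands still between calls to the robot, and variables do not carry over. Pictures are saved under pics/ and viewed, at most 10 in all, crops included, and the job is handed in when it is done.

Besides the shell and the picture viewer there is one more tool, called after "Request:" by a JSON object that holds its "name" and its "arguments", one argument or row to a line. jog_arm: Moves the arm, as the interface text tells. Shift numbers are shares of 300 mm and turn numbers shares of 90 degrees, none past 1 either way. Its arguments: {"type":"object","properties":{"plan":{"type":"array"}},"required":["plan"]}

```bash
mkdir -p pics; ls
cat > h.py <<'E'
import numpy as np, cv2
from cell import ctrl
from scipy.spatial.transform import Rotation as R
def rot(o):
    o=np.array(o,float)
    if o.shape==(3,3): return o
    return R.from_euler('xyz',o).as_matrix() if o.size==3 else R.from_quat(o).as_matrix()
def cloud(p):
    v,u=np.mgrid[0:384,0:512]; d=p['depth']
    c=np.stack([(u-p['cx'])/p['fx']*d,(v-p['cy'])/p['fy']*d,d],-1)
    w=c@rot(p['orientation']).T+np.array(p['position'])
    w[d<=0]=np.nan
    return w
def proj(p,X):
    c=(np.atleast_2d(X)-np.array(p['position']))@rot(p['orientation'])
    return np.c_[c[:,0]/c[:,2]*p['fx']+p['cx'],c[:,1]/c[:,2]*p['fy']+p['cy']]
E
python3 - <<'E'
from h import *
ims=[]
for n in ('top','scene'):
    p=ctrl.get_image(n); print(n,p['position'],p['orientation'],p['fx'],p['cx'],p['cy'])
    w=cloud(p); cv2.imwrite(f'pics/{n}0.png',p['img'][:,:,::-1])
    for t in ('weight_mid','lane','flap','endstop','gauge'):
        for r in ctrl.trace(p,t)[:4]:
            m=r['pixels']; q=w[m]; q=q[~np.isnan(q[:,0])]
            if len(q): 
                top=q[q[:,2]>np.percentile(q[:,2],98)-6]
                print(t,round(r['score'],2),np.round(r['extent']),len(q),'zmax',np.percentile(q[:,2],98).round(1),'topmean',top.mean(0).round(1),'med',np.median(q,0).round(1))
s=ctrl.read_state();print(s)
E
```

```text
pics
top [416.33665874  65.38485664 831.16902085] [-2.96016189 -0.04291827 -1.57318371] 365.18432730111056 251.26570952529332 203.41033437028406
weight_mid 0.57 [298. 261.  24.  12.] 361 zmax 89.8 topmean [436.  -71.7  87.9] med [435.2 -65.8  41.1]
lane 0.55 [290. 193. 119.  52.] 4270 zmax 59.6 topmean [574.5   4.5  56.2] med [587.6 -52.5  25.9]
endstop 0.52 [254. 196.  16.   6.] 47 zmax 45.2 topmean [580.1  13.6  43.4] med [577.5  16.4  34. ]
gauge 0.74 [124. 163.  48.  43.] 946 zmax 138.9 topmean [645.7 304.8 136.4] med [636.9 295.6 115.6]
scene [1079.28633797 -403.53595997  605.50835889] [-2.19950572  0.0147915   0.87683583] 388.75228813260594 248.93177578896598 190.22301557184576
weight_mid 0.56 [186. 208.  23.  37.] 527 zmax 88.4 topmean [440.8 -75.5  86.9] med [447.5 -79.7  39.4]
lane 0.67 [227. 251. 115. 105.] 4996 zmax 58.2 topmean [580.3  -8.5  54.9] med [599.6 -70.9  22.4]
flap 0.64 [213. 253.  22.  22.] 259 zmax 47.6 topmean [ 589.3 -104.    44.8] med [ 590.6 -103.6   31.5]
gauge 0.71 [364. 181.  40.  58.] 1360 zmax 137.0 topmean [648.8 301.1 135.1] med [652.9 296.3  88.1]
{'clock': 0.6, 'qpos': array([-1.36981289,  0.62840283,  0.03850329,  1.51736383, -0.02700416,
        0.99628026, -0.02001654]), 'qd': array([ 1.51428988e-03,  4.62237656e-04, -5.45616225e-05, -3.97118714e-04,
        1.09701811e-03,  7.94554850e-04, -1.50848957e-03]), 'tau': array([-1.05680022e-04, -5.62966561e+01,  1.22503560e+00, -1.93692541e+01,
        1.08959581e-02,  1.88006699e-03, -7.53425866e-06]), 'eef_pos': array([171.34364648, 627.05178692, 231.32324688]), 'tool_rot': array([ 3.14152935e+00, -3.95622800e-05,  2.87476357e+00]), 'force': array([0.16594181, 0.05237181, 0.10868208]), 'torque': array([ 0.04904607, -0.02164726,  0.03592467]), 'gripper_force': 0.0, 'width': 85.50103205894081}
```

View pics/top0.png

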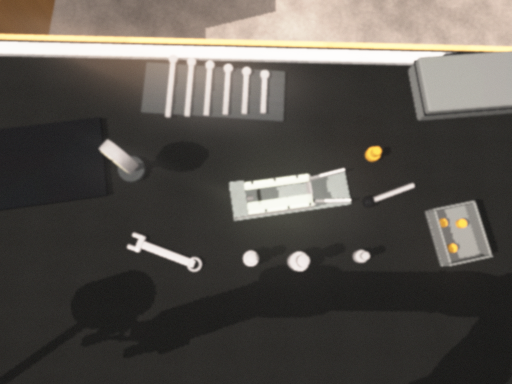

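View pics/scene0.png

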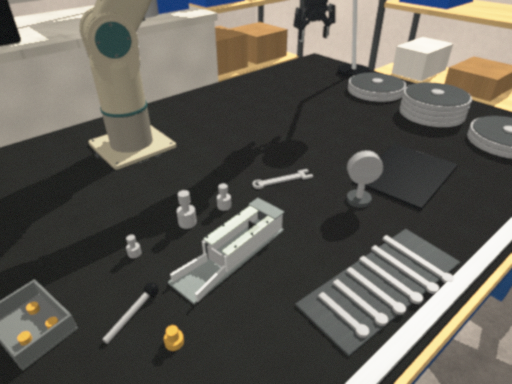

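Run:
```python
from h import *
for n in ('top','scene'):
    p=ctrl.get_image(n); w=cloud(p)
    reg=(w[...,0]>380)&(w[...,0]<720)&(w[...,1]>-200)&(w[...,1]<180)
    m=reg&(w[...,2]>3)&(w[...,2]<66)&(w[...,0]>500)
    k,l,st,c=cv2.connectedComponentsWithStats(m.astype(np.uint8)); i=1+st[1:,4].argmax()
    q=w[l==i]; r=cv2.minAreaRect(q[:,:2].astype(np.float32)); print(n,st[i],r,q[:,2].max())
    mm=reg&(w[...,2]>8)&(w[...,0]<500)
    k,l,st,c=cv2.connectedComponentsWithStats(mm.astype(np.uint8))
    for i in range(1,k):
        if st[i,4]>20:
            q=w[l==i]; z=np.percentile(q[:,2],95); t=q[q[:,2]>z-4]
            print('  blob',c[i].round(),st[i,4],'z',z.round(1),'top',t.mean(0).round(1),'minmax',t.min(0).round(),t.max(0).round(),'all',q.min(0).round(),q.max(0).round())
    # lane height map
    np.save(f'{n}.npy',w)
    if n=='top':
        Z=np.full((300,300),np.nan); g=w.reshape(-1,3); 
        for x,y,z in g[~np.isnan(g[:,0])]:
            a,b=int((720-x)),int((160-y))
            if 0<=a<240 and 0<=b<320: pass
    img=cv2.resize(p['img'][150:232,210:370] if n=='top' else p['img'][180:310,150:310],None,fx=5 if n=='top' else 4,fy=5 if n=='top' else 4,interpolation=cv2.INTER_CUBIC)
    cv2.imwrite(f'pics/{n}1.png',img[:,:,::-1])
```

```text
top [ 228  168  123   53 4218] ((590.8739624023438, -60.77378845214844), (88.45989227294922, 285.2079772949219), 8.353569984436035) 62.51763727836703
  blob [251. 258.] 186 z 64.4 top [442.7  32.2  63. ] minmax [433.  22.  61.] [452.  41.  66.] all [428.  16.   9.] [458.  49.  66.]
  blob [298. 261.] 330 z 89.6 top [436.1 -72.2  88.2] minmax [425. -84.  86.] [449. -61.  92.] all [417. -89.   8.] [456. -51.  92.]
  blob [188. 261.] 23 z 10.9 top [437.2 170.4   9.2] minmax [430. 159.   8.] [444. 179.  11.] all [430. 159.   8.] [444. 179.  11.]
scene [ 170  198  114  106 4904] ((589.142822265625, -61.480743408203125), (81.90778350830078, 277.8229064941406), 9.399933815002441) 60.219875963206505
  blob [223. 197.] 252 z 63.1 top [445.8  29.2  62.2] minmax [434.  19.  59.] [455.  40.  65.] all [428.  13.   8.] [462.  46.  65.]
  blob [185. 210.] 488 z 87.9 top [440.2 -75.6  87.3] minmax [425. -88.  84.] [452. -64.  89.] all [417. -96.   8.] [460. -54.  89.]
```

View pics/top1.png

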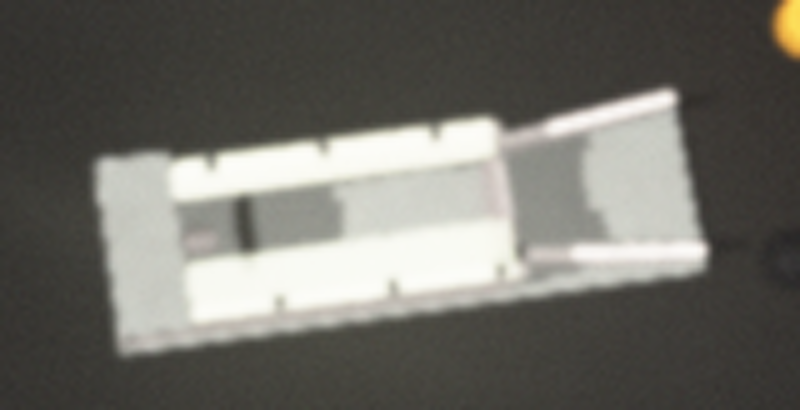

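```bash
cat >> h.py <<'E'
def ray(p,u,v,z):
    d=rot(p['orientation'])@np.array([(u-p['cx'])/p['fx'],(v-p['cy'])/p['fy'],1]); o=np.array(p['position'])
    return (o+d*(z-o[2])/d[2])
E
python3 - <<'E'
from h import *
p=ctrl.get_image('top')
P=lambda x,y,z: ray(p,210+(x+.5)/5-.5,150+(y+.5)/5-.5,z)[:2]
pts=dict(s1a=(180,200,54),s1b=(485,162,54),s2a=(190,263,54),s2b=(505,215,54),hoodA=(170,153,58),hoodB=(192,322,54),endA=(97,160,58),endB=(122,352,58),gateT=(495,160,38),gateB=(513,262,38),padA=(258,197,50),padB=(258,250,40),tipU=(675,95,26),tipL=(705,250,26),cornU=(680,105,6),cornL=(705,270,6),blackL=(238,222,30),blackR=(257,222,30))
W={k:P(*v) for k,v in pts.items()}
a1=W['s1b']-W['s1a'];a2=W['s2b']-W['s2a'];print(np.degrees(np.arctan2(-a1[1],-a1[0])),np.degrees(np.arctan2(-a2[1],-a2[0])))
th=np.radians(98.6); ex=np.array([np.cos(th),np.sin(th)]);ey=np.array([-ex[1],ex[0]])
o=np.array([590,-61])-42.5*ex
for k,v in W.items(): print(k,v.round(1),'lane',((v-o)@ex).round(1),((v-o)@ey).round(1))
# sanity: weight top via silhouettes in both
E
```

```text
97.671421342921 99.12126782834875
s1a [589.5  44. ] lane 146.4 -15.2
s1b [607.6 -90.5] lane 10.7 -13.0
s2a [561.6  39.6] lane 146.2 13.1
s2b [583.8 -98.6] lane 6.2 11.8
hoodA [609.5  48.4] lane 147.8 -35.7
hoodB [535.7  38.8] lane 149.3 38.7
endA [606.1  80.1] lane 179.6 -37.1
endB [522.1  68.8] lane 181.0 47.8
gateT [612.5 -98.3] lane 2.3 -16.7
gateB [ 565.8 -104.9] lane 2.7 30.5
padA [592.    9.6] lane 112.0 -12.5
padB [570.2   9.1] lane 114.7 9.1
tipU [ 647.  -185.5] lane -89.2 -37.8
tipL [ 574.2 -195.8] lane -88.4 35.8
cornU [ 647.9 -193.9] lane -97.6 -37.4
cornL [ 568.6 -201.8] lane -93.5 42.2
blackL [584.9  17.2] lane 120.6 -6.7
blackR [585.    8.7] lane 112.2 -5.4
```

```bash
cat >> h.py <<'E'
TH=np.radians(98.5); EX=np.array([np.cos(TH),np.sin(TH)]); EY=np.array([-EX[1],EX[0]]); O=np.array([597.4,-102.9])
def L(x,y,z): return np.r_[O+x*EX+y*EY,z]
def plan(pos,yaw=TH,ref=None):
    s=ctrl.read_state(); R0=rot(s['tool_rot']); d=R0.T@(np.array(pos)-s['eef_pos'])/300
    w=R.from_matrix(R0.T@rot([np.pi,0,yaw])).as_rotvec()/(np.pi/2)
    print('t',d.round(4),'w',w.round(4),'from',s['eef_pos'].round(1),'yaw',np.degrees(s['tool_rot'][2]).round(2),'F',s['force'].round(1),'w',round(s['width'],1),s['clock'])
def inlane(p): d=np.array(p)[:2]-O; return (d@EX).round(1),(d@EY).round(1)
E
python3 -c "
from h import *
plan([390,340,231])"
```

```text
t [-0.9553 -0.7308  0.0011] w [ 0.     -0.      0.7357] from [171.3 627.  231.3] yaw 164.71 F [-0.1 -0.3  0.6] w 85.5 0.75
```

Request:
{"name": "jog_arm", "arguments": {
  "plan": [
    {"tx":-0.95,"ty":-0.73,"wz":0.735,"claw":0},
    {"tx":-0.95,"ty":-0.73,"wz":0.735,"claw":0},
    {"tx":-0.95,"ty":-0.73,"wz":0.735,"claw":0},
    {"tx":-0.95,"ty":-0.73,"wz":0.735,"claw":0},
    {"tx":-0.95,"ty":-0.73,"wz":0.735,"claw":0},
    {"tx":-0.95,"ty":-0.73,"wz":0.735,"claw":0},
    {"tx":-0.95,"ty":-0.73,"wz":0.735,"claw":0},
    {"tx":-0.95,"ty":-0.73,"wz":0.735,"claw":0},
    {"tx":-0.95,"ty":-0.73,"wz":0.735,"claw":0},
    {"tx":-0.95,"ty":-0.73,"wz":0.735,"claw":0}
  ]
}}

```text
invalid input at $.plan[0]: expected keys tx, ty, tz, wx, wy, wz, claw
```

```bash
python3 -c "
from h import *
plan([437.5,-73.5,231]);print(ctrl.read_state()['qpos'].round(2))"
```

```text
t [-1.4715e+00 -2.0186e+00  1.0000e-03] w [ 0.     -0.      0.7357] from [171.3 627.  231.3] yaw 164.71 F [-0.1 -0.3  0.6] w 85.5 0.75
[-1.37  0.63  0.04  1.52 -0.03  1.   -0.02]
```

Request:
{"name": "jog_arm", "arguments": {
  "plan": [
    {"tx":-0.95,"ty":-0.73,"tz":0,"wx":0,"wy":0,"wz":0.735,"claw":0},
    {"tx":-0.95,"ty":-0.73,"tz":0,"wx":0,"wy":0,"wz":0.735,"claw":0},
    {"tx":-0.95,"ty":-0.73,"tz":0,"wx":0,"wy":0,"wz":0.735,"claw":0},
    {"tx":-0.95,"ty":-0.73,"tz":0,"wx":0,"wy":0,"wz":0.735,"claw":0},
    {"tx":-0.95,"ty":-0.73,"tz":0,"wx":0,"wy":0,"wz":0.735,"claw":0},
    {"tx":-0.95,"ty":-0.73,"tz":0,"wx":0,"wy":0,"wz":0.735,"claw":0},
    {"tx":-0.95,"ty":-0.73,"tz":0,"wx":0,"wy":0,"wz":0.735,"claw":0},
    {"tx":-0.95,"ty":-0.73,"tz":0,"wx":0,"wy":0,"wz":0.735,"claw":0},
    {"tx":-0.95,"ty":-0.73,"tz":0,"wx":0,"wy":0,"wz":0.735,"claw":0},
    {"tx":-0.95,"ty":-0.73,"tz":0,"wx":0,"wy":0,"wz":0.735,"claw":0}
  ]
}}

```text
clock: 1.75
eef_pos: [387.8, 341.7, 231.3]
tool_rot: [-3.141, -0.001, 1.724]
force: [-0.8, 0.4, 0.2]
width: 85.4
gripper_force: 0.0
```

```bash
python3 -c "
from h import *
plan([437.5,-73.5,231]);print(ctrl.read_state()['qpos'].round(2))"
```

```text
t [-1.3932e+00 -4.7500e-02 -3.0000e-04] w [-0.0002 -0.0006  0.003 ] from [387.8 341.7 231.3] yaw 98.77 F [-0.8  0.4  0.2] w 85.4 1.75
[-1.03  0.46  0.37  1.89 -0.22  0.83 -0.4 ]
```

Request:
{"name": "jog_arm", "arguments": {
  "plan": [
    {"tx":-1,"ty":-0.04,"tz":0,"wx":0,"wy":0,"wz":0.003,"claw":0},
    {"tx":-1,"ty":-0.04,"tz":0,"wx":0,"wy":0,"wz":0.003,"claw":0},
    {"tx":-1,"ty":-0.04,"tz":0,"wx":0,"wy":0,"wz":0.003,"claw":0},
    {"tx":-1,"ty":-0.04,"tz":0,"wx":0,"wy":0,"wz":0.003,"claw":0},
    {"tx":-1,"ty":-0.04,"tz":0,"wx":0,"wy":0,"wz":0.003,"claw":0},
    {"tx":-1,"ty":-0.04,"tz":0,"wx":0,"wy":0,"wz":0.003,"claw":0},
    {"tx":-1,"ty":-0.04,"tz":0,"wx":0,"wy":0,"wz":0.003,"claw":0},
    {"tx":-1,"ty":-0.04,"tz":0,"wx":0,"wy":0,"wz":0.003,"claw":0}
  ]
}}

```text
clock: 2.55
eef_pos: [421.5, 42.8, 231.4]
tool_rot: [3.141, -0.001, 1.717]
force: [0.5, 0.0, -0.1]
width: 85.5
gripper_force: 0.0
```

Request:
{"name": "jog_arm", "arguments": {
  "plan": [
    {"tx":-0.39,"ty":-0.007,"tz":0.22,"wx":0,"wy":0,"wz":0,"claw":0},
    {"tx":-0.39,"ty":-0.007,"tz":0.22,"wx":0,"wy":0,"wz":0,"claw":0},
    {"tx":-0.39,"ty":-0.007,"tz":0.22,"wx":0,"wy":0,"wz":0,"claw":0},
    {"tx":-0.39,"ty":-0.007,"tz":0.22,"wx":0,"wy":0,"wz":0,"claw":0},
    {"tx":-0.39,"ty":-0.007,"tz":0.22,"wx":0,"wy":0,"wz":0,"claw":0},
    {"tx":-0.39,"ty":-0.007,"tz":0.22,"wx":0,"wy":0,"wz":0,"claw":0}
  ]
}}

```text
clock: 3.15
eef_pos: [436.7, -71.1, 165.5]
tool_rot: [3.141, -0.001, 1.721]
force: [1.0, 0.0, 0.4]
width: 85.7
gripper_force: 0.0
```

Run:
```python
from h import *
plan([437.5,-73.5,63])
p=ctrl.get_image('scene'); print(p['depth'].max())
u=proj(p,[[437.5,-73.5,88],ctrl.read_state()['eef_pos']]); print(u)
w=cloud(p); m=(abs(w[...,0]-440)<25)&(abs(w[...,1]+74)<25)&(w[...,2]>8)&(w[...,2]<92)
for a,b in((10,38),(70,88)):
  q=w[m&(w[...,2]>a)&(w[...,2]<b)][:,:2]; r=(21 if b==38 else 13)
  from scipy.optimize import least_squares
  s=least_squares(lambda c:np.hypot(*(q-c).T)-r,[438,-74],loss='soft_l1'); print(a,b,len(q),s.x.round(1),np.sqrt((s.fun**2).mean()).round(2))
c=p['img'][90:270,100:340]; cv2.imwrite('pics/s2.png',cv2.resize(c,None,fx=3,fy=3)[:,:,::-1])
```

```text
t [-0.0089  0.0014  0.3416] w [ 0.0003 -0.0009  0.001 ] from [436.7 -71.1 165.5] yaw 98.59 F [1.  0.  0.4] w 85.7 3.15
3637.1536
[[182.71948265 192.93260702]
 [179.23245896 163.14883716]]
10 38 176 [436.9 -73.8] 1.07
70 88 106 [436.8 -73.9] 3.41
```

View pics/s2.png

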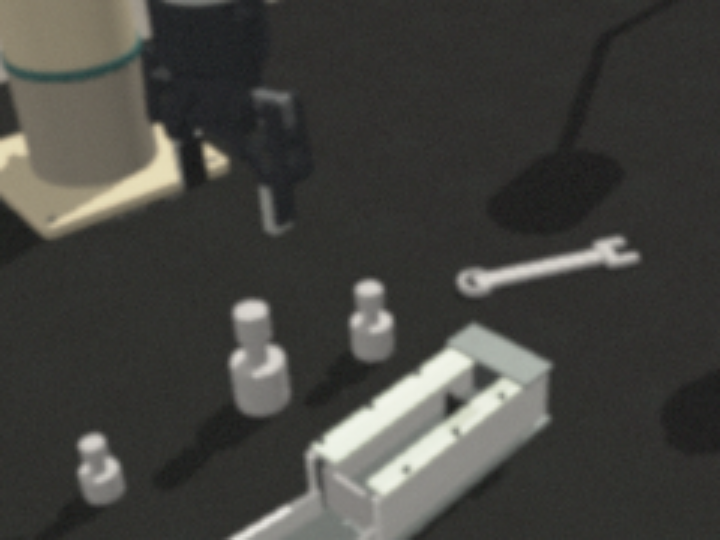

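Request:
{"name": "jog_arm", "arguments": {
  "plan": [
    {"tx":-0.009,"ty":0,"tz":0.15,"wx":0,"wy":0,"wz":0,"claw":0},
    {"tx":-0.009,"ty":0,"tz":0.25,"wx":0,"wy":0,"wz":0,"claw":0},
    {"tx":-0.009,"ty":0,"tz":0.32,"wx":0,"wy":0,"wz":0,"claw":0},
    {"tx":-0.009,"ty":0,"tz":0.362,"wx":0,"wy":0,"wz":0,"claw":0},
    {"tx":-0.009,"ty":0,"tz":0.362,"wx":0,"wy":0,"wz":0,"claw":0},
    {"tx":-0.009,"ty":0,"tz":0.362,"wx":0,"wy":0,"wz":0,"claw":0}
  ]
}}

```text
clock: 3.8
eef_pos: [437.0, -75.5, 57.2]
tool_rot: [3.141, -0.0, 1.718]
force: [-0.9, -0.6, -0.6]
width: 85.6
gripper_force: 0.0
```

Request:
{"name": "jog_arm", "arguments": {
  "plan": [
    {"tx":0,"ty":0,"tz":0,"wx":0,"wy":0,"wz":0,"claw":1},
    {"tx":0,"ty":0,"tz":0,"wx":0,"wy":0,"wz":0,"claw":1},
    {"tx":0,"ty":0,"tz":0,"wx":0,"wy":0,"wz":0,"claw":1},
    {"tx":0,"ty":0,"tz":0,"wx":0,"wy":0,"wz":0,"claw":1},
    {"tx":0,"ty":0,"tz":0,"wx":0,"wy":0,"wz":0,"claw":1},
    {"tx":0,"ty":0,"tz":0,"wx":0,"wy":0,"wz":0,"claw":1},
    {"tx":0,"ty":0,"tz":0,"wx":0,"wy":0,"wz":0,"claw":1},
    {"tx":0,"ty":0,"tz":0,"wx":0,"wy":0,"wz":0,"claw":1},
    {"tx":0,"ty":0,"tz":0,"wx":0,"wy":0,"wz":0,"claw":1},
    {"tx":0,"ty":0,"tz":0,"wx":0,"wy":0,"wz":0,"claw":1}
  ]
}}

```text
clock: 4.8
eef_pos: [437.1, -76.6, 57.2]
tool_rot: [3.14, 0.0, 1.715]
force: [-0.2, 0.1, 4.6]
width: 24.4
gripper_force: 58.5
```

```bash
python3 -c "
from h import *
plan(L(-62,1,130)); plan(L(-62,1,64))"
```

```text
t [-0.3706  0.514  -0.242 ] w [ 0.0008  0.     -0.0024] from [437.1 -76.6  57.2] yaw 98.29 F [-0.2  0.1  4.6] w 24.4 4.8
t [-0.3706  0.5137 -0.022 ] w [ 0.0008  0.     -0.0024] from [437.1 -76.6  57.2] yaw 98.29 F [-0.2  0.1  4.6] w 24.4 4.8
```

Request:
{"name": "jog_arm", "arguments": {
  "plan": [
    {"tx":0,"ty":0,"tz":-0.03,"wx":0,"wy":0,"wz":0,"claw":1},
    {"tx":0,"ty":0,"tz":-0.1,"wx":0,"wy":0,"wz":0,"claw":1},
    {"tx":0,"ty":0,"tz":-0.18,"wx":0,"wy":0,"wz":0,"claw":1},
    {"tx":-0.03,"ty":0.05,"tz":-0.24,"wx":0,"wy":0,"wz":0,"claw":1},
    {"tx":-0.1,"ty":0.14,"tz":-0.25,"wx":0,"wy":0,"wz":0,"claw":1},
    {"tx":-0.16,"ty":0.22,"tz":-0.25,"wx":0,"wy":0,"wz":0,"claw":1},
    {"tx":-0.22,"ty":0.3,"tz":-0.25,"wx":0,"wy":0,"wz":0,"claw":1},
    {"tx":-0.28,"ty":0.38,"tz":-0.25,"wx":0,"wy":0,"wz":0,"claw":1},
    {"tx":-0.33,"ty":0.45,"tz":-0.25,"wx":0,"wy":0,"wz":0,"claw":1},
    {"tx":-0.37,"ty":0.5,"tz":-0.25,"wx":0,"wy":0,"wz":0,"claw":1},
    {"tx":-0.37,"ty":0.514,"tz":-0.25,"wx":0,"wy":0,"wz":0,"claw":1},
    {"tx":-0.37,"ty":0.514,"tz":-0.25,"wx":0,"wy":0,"wz":0,"claw":1}
  ]
}}

```text
clock: 6.0
eef_pos: [604.3, -163.4, 131.0]
tool_rot: [-3.139, -0.001, 1.716]
force: [-0.8, -0.1, -5.0]
width: 24.5
gripper_force: 59.8
```

Request:
{"name": "jog_arm", "arguments": {
  "plan": [
    {"tx":0,"ty":0,"tz":0,"wx":0,"wy":0,"wz":0,"claw":1},
    {"tx":0,"ty":0,"tz":0,"wx":0,"wy":0,"wz":0,"claw":1},
    {"tx":0,"ty":0,"tz":0,"wx":0,"wy":0,"wz":0,"claw":1}
  ]
}}

```text
clock: 6.3
eef_pos: [604.4, -163.7, 131.8]
tool_rot: [-3.141, -0.001, 1.716]
force: [-0.6, -0.7, -4.8]
width: 24.3
gripper_force: 59.8
```

Run:
```python
from h import *
from scipy.optimize import least_squares
plan(L(-62,1,64))
print('tcp lane',inlane(ctrl.read_state()['eef_pos']))
tcp=ctrl.read_state()['eef_pos']
for n in('scene','top'):
  p=ctrl.get_image(n); w=cloud(p)
  if n=='scene':
    m=(np.hypot(w[...,0]-tcp[0],w[...,1]-tcp[1])<26)&(w[...,2]>62)&(w[...,2]<118)
    q=w[m&(w[...,2]>tcp[2]-51)&(w[...,2]<tcp[2]-22)]; s=least_squares(lambda c:np.hypot(*(q[:,:2]-c).T)-21,tcp[:2],loss='soft_l1'); print(len(q),inlane(s.x),'zmin',np.percentile(w[m][:,2],[1,50,99]))
    u=proj(p,tcp)[0].astype(int); c=p['img'][u[1]-60:u[1]+90,u[0]-100:u[0]+100]
  print(n,ctrl.read_state()['force'].round(1))
cv2.imwrite('pics/s3.png',cv2.resize(c,None,fx=3.9,fy=3.9)[:,:,::-1])
```

```text
t [-0.003   0.0036  0.226 ] w [-0.0004 -0.0003 -0.0022] from [ 604.4 -163.7  131.8] yaw 98.3 F [-0.6 -0.7 -4.8] w 24.3 6.3
tcp lane (np.float64(-61.1), np.float64(2.0))
259 (np.float64(-58.0), np.float64(1.6)) zmin [ 74.92768657 104.62752713 117.1278647 ]
scene [-0.3 -0.3 -5.5]
top [ 0.2  0.9 -4.9]
```

View pics/s3.png

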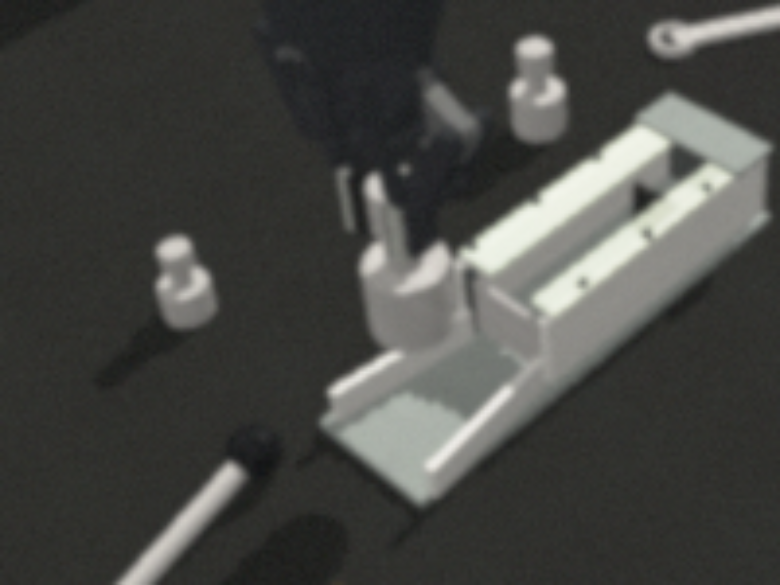

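Request:
{"name": "jog_arm", "arguments": {
  "plan": [
    {"tx":-0.005,"ty":0,"tz":0.07,"wx":0,"wy":0,"wz":0,"claw":1},
    {"tx":-0.01,"ty":0,"tz":0.14,"wx":0,"wy":0,"wz":0,"claw":1},
    {"tx":-0.01,"ty":0,"tz":0.19,"wx":0,"wy":0,"wz":0,"claw":1},
    {"tx":-0.01,"ty":0,"tz":0.21,"wx":0,"wy":0,"wz":-0.002,"claw":1},
    {"tx":-0.01,"ty":0,"tz":0.22,"wx":0,"wy":0,"wz":-0.002,"claw":1},
    {"tx":-0.01,"ty":0,"tz":0.226,"wx":0,"wy":0,"wz":-0.002,"claw":1},
    {"tx":-0.01,"ty":0,"tz":0.226,"wx":0,"wy":0,"wz":-0.002,"claw":1},
    {"tx":-0.01,"ty":0,"tz":0.226,"wx":0,"wy":0,"wz":-0.002,"claw":1}
  ]
}}

```text
clock: 7.2
eef_pos: [606.0, -167.3, 64.6]
tool_rot: [3.14, 0.0, 1.719]
force: [0.3, 0.2, -5.3]
width: 24.6
gripper_force: 59.8
```

Run:
```python
from h import *
plan(L(-65,1.5,63.2)); print(inlane(ctrl.read_state()['eef_pos']))
```

```text
t [-0.0003 -0.0018  0.0046] w [ 0.0007  0.0003 -0.0003] from [ 606.  -167.3   64.6] yaw 98.47 F [ 0.3  0.2 -5.3] w 24.6 7.2
(np.float64(-64.9), np.float64(1.0))
```

Request:
{"name": "jog_arm", "arguments": {
  "plan": [
    {"tx":0,"ty":0.001,"tz":0.002,"wx":0,"wy":0,"wz":0,"claw":1},
    {"tx":0,"ty":0.001,"tz":0.0035,"wx":0,"wy":0,"wz":0,"claw":1},
    {"tx":0,"ty":0.001,"tz":0.0035,"wx":0,"wy":0,"wz":0,"claw":1}
  ]
}}

```text
clock: 7.5
eef_pos: [606.3, -167.1, 63.4]
tool_rot: [3.141, 0.0, 1.719]
force: [0.0, 0.0, -1.4]
width: 24.6
gripper_force: 60.4
```

Request:
{"name": "jog_arm", "arguments": {
  "plan": [
    {"tx":0.02,"ty":0.0,"tz":0,"wx":0,"wy":0,"wz":0,"claw":1},
    {"tx":0.05,"ty":0.0,"tz":0,"wx":0,"wy":0,"wz":0,"claw":1},
    {"tx":0.08,"ty":0.0,"tz":0,"wx":0,"wy":0,"wz":0,"claw":1},
    {"tx":0.11,"ty":0.0,"tz":0,"wx":0,"wy":0,"wz":0,"claw":1},
    {"tx":0.13,"ty":0.0,"tz":0,"wx":0,"wy":0,"wz":0,"claw":1},
    {"tx":0.15,"ty":0.0,"tz":0,"wx":0,"wy":0,"wz":0,"claw":1},
    {"tx":0.17,"ty":0.0,"tz":0,"wx":0,"wy":0,"wz":0,"claw":1},
    {"tx":0.17,"ty":0.0,"tz":0,"wx":0,"wy":0,"wz":0,"claw":1}
  ]
}}

```text
clock: 8.3
eef_pos: [599.0, -118.3, 63.6]
tool_rot: [3.14, 0.004, 1.719]
force: [-0.1, -5.9, 1.7]
width: 24.1
gripper_force: 60.5
```

Run:
```python
from h import *
plan(L(20,1.5,63.2)); s=ctrl.read_state();print(inlane(s['eef_pos']),s['force']@np.r_[EX,0],s['force']@np.r_[EY,0])
```

```text
t [ 0.1182 -0.0027  0.0008] w [ 0.0011  0.0024 -0.0004] from [ 599.  -118.3   63.6] yaw 98.47 F [-0.1 -5.9  1.7] w 24.1 8.3
(np.float64(-15.5), np.float64(0.7)) -5.863499642859948 1.016843234590732
```

Request:
{"name": "jog_arm", "arguments": {
  "plan": [
    {"tx":0.02,"ty":0.0,"tz":-0.001,"wx":0,"wy":0,"wz":0,"claw":1},
    {"tx":0.04,"ty":0.0,"tz":-0.001,"wx":0,"wy":0,"wz":0,"claw":1},
    {"tx":0.06,"ty":0.0,"tz":-0.001,"wx":0,"wy":0,"wz":0,"claw":1},
    {"tx":0.08,"ty":0.0,"tz":-0.001,"wx":0,"wy":0,"wz":0,"claw":1},
    {"tx":0.1,"ty":0.0,"tz":-0.001,"wx":0,"wy":0,"wz":0,"claw":1}
  ]
}}

```text
clock: 8.8
eef_pos: [596.8, -92.6, 65.3]
tool_rot: [3.135, 0.009, 1.716]
force: [1.4, -11.5, 8.9]
width: 24.4
gripper_force: 61.0
```

```bash
cat >> h.py <<'E'
def st(x):
    plan(L(x,1.5,63.4)); s=ctrl.read_state();print(inlane(s['eef_pos']),'Fx,Fy,Fz lane',(s['force']@np.r_[EX,0]).round(1),(s['force']@np.r_[EY,0]).round(1),s['force'][2].round(1),'rot',np.degrees(s['tool_rot']).round(2))
E
python3 -c "
from h import *
st(60)"
```

```text
t [ 0.1657 -0.0085  0.0047] w [ 0.004   0.0058 -0.002 ] from [596.8 -92.6  65.3] yaw 98.32 F [  1.4 -11.5   8.9] w 24.4 8.8
(np.float64(10.3), np.float64(-0.9)) Fx,Fy,Fz lane -11.5 0.3 8.9 rot [179.64   0.52  98.32]
```

Run:
```python
from h import *
p=ctrl.get_image('scene'); st(60)
u=proj(p,ctrl.read_state()['eef_pos'])[0].astype(int); c=p['img'][u[1]-35:u[1]+40,u[0]-50:u[0]+50]
cv2.imwrite('pics/s4.png',cv2.resize(c,None,fx=8,fy=8,interpolation=cv2.INTER_CUBIC)[:,:,::-1])
```

```text
t [ 0.1591 -0.0088  0.005 ] w [ 0.0038  0.0045 -0.0011] from [596.6 -90.6  65.3] yaw 98.4 F [ 0.7 -9.2 10.6] w 24.4 8.85
(np.float64(12.3), np.float64(-1.1)) Fx,Fy,Fz lane -9.2 0.6 10.6 rot [179.65   0.41  98.4 ]
```

View pics/s4.png

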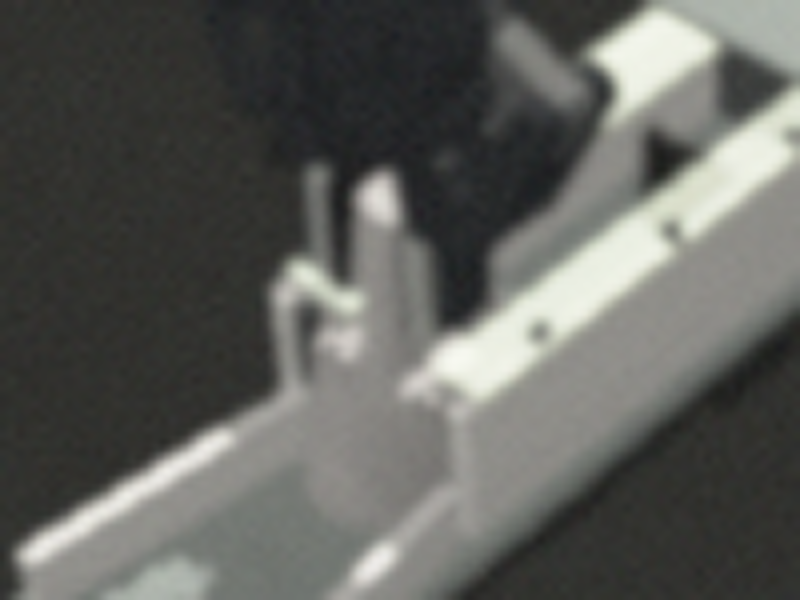

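Request:
{"name": "jog_arm", "arguments": {
  "plan": [
    {"tx":0.005,"ty":0.002,"tz":0,"wx":0,"wy":0.015,"wz":0,"claw":1},
    {"tx":0.01,"ty":0.003,"tz":0,"wx":0,"wy":0.03,"wz":0,"claw":1},
    {"tx":0.015,"ty":0.004,"tz":0,"wx":0,"wy":0.045,"wz":0,"claw":1},
    {"tx":0.015,"ty":0.004,"tz":0,"wx":0,"wy":0.045,"wz":0,"claw":1}
  ]
}}

```text
clock: 9.25
eef_pos: [596.9, -87.6, 65.0]
tool_rot: [3.136, -0.064, 1.715]
force: [1.2, -9.7, 8.8]
width: 24.2
gripper_force: 61.4
```

```bash
python3 -c "
from h import *
st(60)"
```

```text
t [ 0.1488 -0.0116  0.0149] w [ 0.0036 -0.0406 -0.0025] from [596.9 -87.6  65. ] yaw 98.29 F [ 1.2 -9.7  8.8] w 24.2 9.25
(np.float64(15.2), np.float64(-1.8)) Fx,Fy,Fz lane -9.8 0.2 8.8 rot [179.68  -3.66  98.29]
```

Request:
{"name": "jog_arm", "arguments": {
  "plan": [
    {"tx":0.015,"ty":-0.003,"tz":-0.001,"wx":0,"wy":0,"wz":0,"claw":1},
    {"tx":0.03,"ty":-0.006,"tz":-0.002,"wx":0,"wy":0,"wz":0,"claw":1},
    {"tx":0.045,"ty":-0.009,"tz":-0.002,"wx":0,"wy":0,"wz":0,"claw":1},
    {"tx":0.06,"ty":-0.009,"tz":-0.002,"wx":0,"wy":0,"wz":0,"claw":1}
  ]
}}

```text
clock: 9.65
eef_pos: [595.5, -80.4, 65.3]
tool_rot: [3.129, -0.046, 1.711]
force: [13.2, -33.8, -19.0]
width: 24.3
gripper_force: 59.7
```

Run:
```python
from h import *
p=ctrl.get_image('scene'); st(60)
u=proj(p,ctrl.read_state()['eef_pos'])[0].astype(int); c=p['img'][u[1]-35:u[1]+40,u[0]-50:u[0]+50]
cv2.imwrite('pics/s5.png',cv2.resize(c,None,fx=8,fy=8,interpolation=cv2.INTER_CUBIC)[:,:,::-1])
```

```text
t [ 0.1239 -0.0111  0.0119] w [ 0.0083 -0.0293 -0.0053] from [595.5 -80.2  65.3] yaw 98.04 F [ 11.9 -27.8 -15.1] w 24.5 9.7
(np.float64(22.7), np.float64(-1.5)) Fx,Fy,Fz lane -29.3 -7.7 -15.1 rot [179.26  -2.64  98.04]
```

View pics/s5.png

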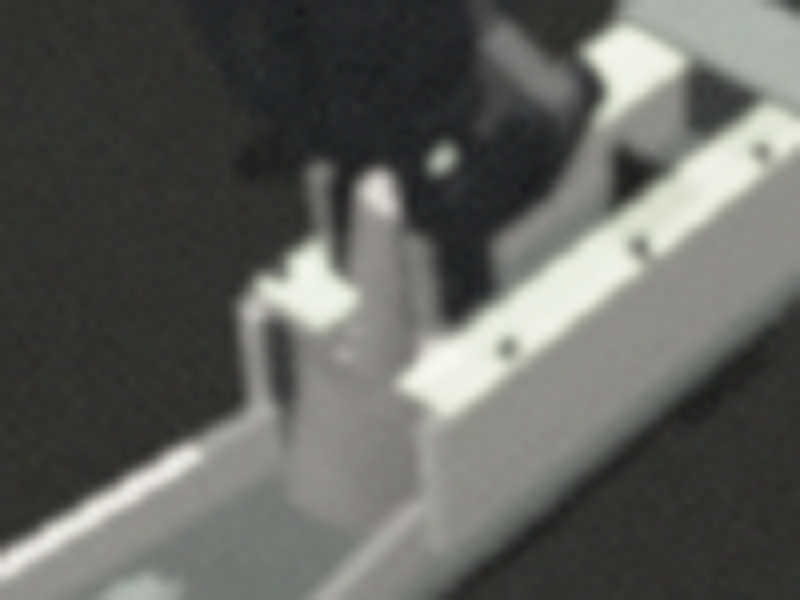

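Request:
{"name": "jog_arm", "arguments": {
  "plan": [
    {"tx":-0.02,"ty":0,"tz":0,"wx":0,"wy":0,"wz":0,"claw":1},
    {"tx":-0.04,"ty":0,"tz":0,"wx":0,"wy":0,"wz":0,"claw":1},
    {"tx":-0.07,"ty":0,"tz":0,"wx":0,"wy":0,"wz":0,"claw":1},
    {"tx":-0.1,"ty":0,"tz":0,"wx":0,"wy":0,"wz":0,"claw":1},
    {"tx":-0.13,"ty":0,"tz":0,"wx":0,"wy":-0.02,"wz":0,"claw":1},
    {"tx":-0.17,"ty":0,"tz":0,"wx":0,"wy":-0.04,"wz":0,"claw":1},
    {"tx":-0.21,"ty":0,"tz":0,"wx":0,"wy":-0.04,"wz":0,"claw":1},
    {"tx":-0.25,"ty":0,"tz":0,"wx":0,"wy":-0.04,"wz":0,"claw":1},
    {"tx":-0.28,"ty":0,"tz":0,"wx":0,"wy":-0.04,"wz":0,"claw":1},
    {"tx":-0.28,"ty":0,"tz":0,"wx":0,"wy":-0.04,"wz":0,"claw":1},
    {"tx":-0.28,"ty":0,"tz":0,"wx":0,"wy":-0.04,"wz":0,"claw":1}
  ]
}}

```text
clock: 10.8
eef_pos: [604.8, -143.9, 60.9]
tool_rot: [3.135, -0.011, 1.72]
force: [2.9, 3.1, 9.5]
width: 24.3
gripper_force: 69.7
```

```bash
cat >> h.py <<'E'
def weight(zlo,zhi,r,c0,n='scene',rad=30):
    from scipy.optimize import least_squares
    p=ctrl.get_image(n); w=cloud(p)
    m=(np.hypot(w[...,0]-c0[0],w[...,1]-c0[1])<rad)&(w[...,2]>zlo)&(w[...,2]<zhi); q=w[m][:,:2]
    if len(q)<8: return print('few',len(q))
    s=least_squares(lambda c:np.hypot(*(q-c).T)-r,c0[:2],loss='soft_l1'); print(zlo,zhi,len(q),s.x.round(1),inlane(s.x),np.abs(s.fun).mean().round(2))
    return p
E
python3 - <<'E'
from h import *
st(-65); t=ctrl.read_state()['eef_pos']
c=t[:2]+3*EX
weight(28,44,21,c,rad=24); weight(28,36,21,c,rad=24);weight(36,46,21,c,rad=24)
E
```

```text
t [-0.0776 -0.0094 -0.0093] w [ 0.0041 -0.0072  0.0007] from [ 604.8 -143.9   60.9] yaw 98.56 F [2.9 3.1 9.5] w 24.3 10.8
(np.float64(-41.7), np.float64(-1.3)) Fx,Fy,Fz lane 2.7 -3.3 9.5 rot [179.63  -0.65  98.56]
28 44 71 [ 603.  -127.6] (np.float64(-25.2), np.float64(-1.9)) 0.87
28 36 32 [ 602.8 -127. ] (np.float64(-24.6), np.float64(-1.7)) 0.51
36 46 70 [ 603.3 -127.4] (np.float64(-25.1), np.float64(-2.2)) 1.17
```

Run:
```python
from h import *
p=ctrl.get_image('scene'); 
u=proj(p,ctrl.read_state()['eef_pos'])[0].astype(int); c=p['img'][u[1]-35:u[1]+40,u[0]-40:u[0]+60]
cv2.imwrite('pics/s6.png',cv2.resize(c,None,fx=8,fy=8,interpolation=cv2.INTER_CUBIC)[:,:,::-1])
```

```text
(no output)
```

View pics/s6.png

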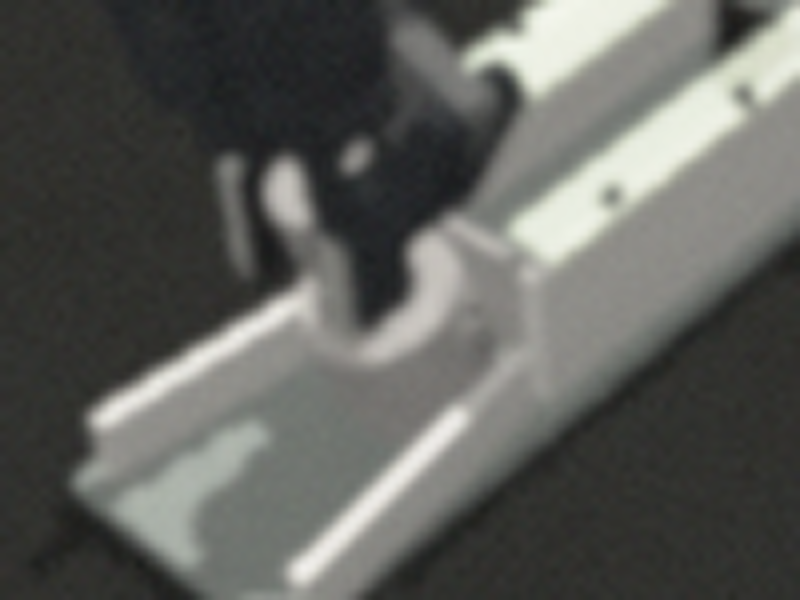

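Request:
{"name": "jog_arm", "arguments": {
  "plan": [
    {"tx":0,"ty":0,"tz":-0.01,"wx":0,"wy":0,"wz":0,"claw":1},
    {"tx":0,"ty":0,"tz":-0.03,"wx":0,"wy":-0.03,"wz":0,"claw":1},
    {"tx":0,"ty":0,"tz":-0.05,"wx":0,"wy":-0.06,"wz":0,"claw":1},
    {"tx":0,"ty":0,"tz":-0.06,"wx":0,"wy":-0.1,"wz":0,"claw":1},
    {"tx":0,"ty":0,"tz":-0.06,"wx":0,"wy":-0.13,"wz":0,"claw":1},
    {"tx":0,"ty":0,"tz":-0.06,"wx":0,"wy":-0.13,"wz":0,"claw":1},
    {"tx":0,"ty":0,"tz":-0.06,"wx":0,"wy":-0.13,"wz":0,"claw":1}
  ]
}}

```text
clock: 11.7
eef_pos: [600.2, -146.5, 75.9]
tool_rot: [-3.138, 0.194, 1.72]
force: [-0.3, -0.4, -4.6]
width: 24.4
gripper_force: 68.1
```

Run:
```python
from h import *
st(-65); t=ctrl.read_state()['eef_pos']
p=ctrl.get_image('scene'); w=cloud(p)
m=(np.hypot(w[...,0]-t[0]-10*EX[0],w[...,1]-t[1]-10*EX[1])<32)&(w[...,2]>28)&(w[...,2]<110)
u=proj(p,t)[0].astype(int); c=p['img'][u[1]-35:u[1]+40,u[0]-40:u[0]+60]
cv2.imwrite('pics/s7.png',cv2.resize(c,None,fx=8,fy=8,interpolation=cv2.INTER_CUBIC)[:,:,::-1])
```

```text
t [-0.062   0.0073  0.0546] w [-0.0019  0.1235  0.0006] from [ 600.2 -146.5   75.9] yaw 98.57 F [-0.3 -0.4 -4.6] w 24.4 11.7
(np.float64(-43.6), np.float64(3.7)) Fx,Fy,Fz lane -0.4 0.4 -4.6 rot [-179.82   11.11   98.57]
```

View pics/s7.png

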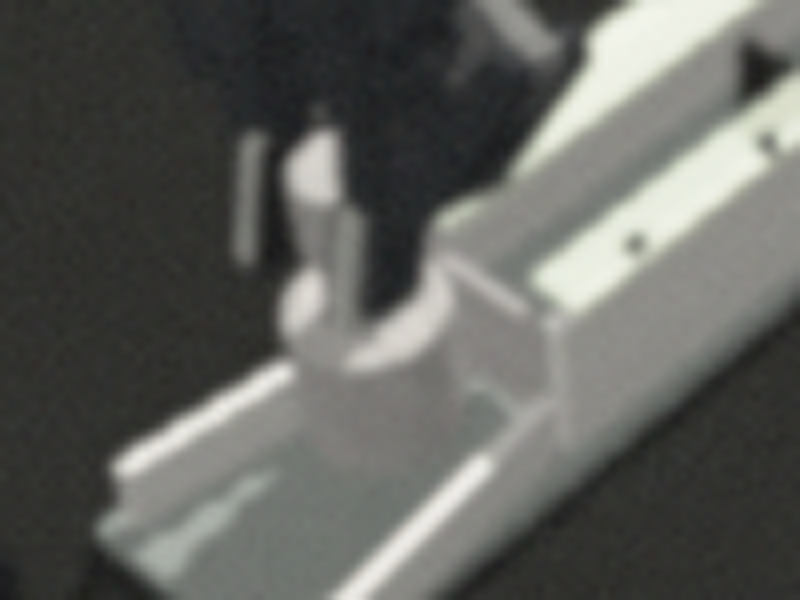

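```bash
cat >> h.py <<'E'
def tilt(n=2,off=0,zlo=12,zhi=None,r=21):
    "tilted cylinder fit of the body, all in lane axes"
    from scipy.optimize import least_squares
    t=ctrl.read_state()['eef_pos']; tx,ty=inlane(t); Q=[]
    for i in range(n):
        w=cloud(ctrl.get_image('scene')).reshape(-1,3); w=w[~np.isnan(w[:,0])]
        d=w[:,:2]-O; Q.append(np.c_[d@EX,d@EY,w[:,2]])
    q=np.concatenate(Q); zhi=zhi or t[2]-22
    m=(np.hypot(q[:,0]-tx-off,q[:,1]-ty)<27)&(q[:,2]>zlo)&(q[:,2]<zhi); q=q[m]
    if len(q)<20: print('few',len(q)); return
    z0=(zlo+zhi)/2
    def f(c):
        a=np.array([c[2],c[3],1]); a/=np.linalg.norm(a); v=q-np.array([c[0],c[1],z0])
        return np.linalg.norm(np.cross(v,a),axis=1)-r
    s=least_squares(f,[tx+off,ty,0,0],loss='soft_l1',f_scale=1.5)
    print('body',len(q),'at z',round(z0,1),s.x[:2].round(1),'lean x,y deg',np.degrees(np.arctan(s.x[2:])).round(1),'res',np.abs(s.fun).mean().round(2),'tcp',tx,ty,t[2].round(1))
E
python3 - <<'E'
from h import *
tilt(3,5,22,54); tilt(1,5,30,56)
E
```

```text
body 704 at z 38.0 [-34.1   3.2] lean x,y deg [-2.2 -1.3] res 0.84 tcp -44.8 3.5 76.3
body 193 at z 43.0 [-35.    2.8] lean x,y deg [-3.6 -0.1] res 0.61 tcp -46.2 3.2 77.0
```

```bash
cat >> h.py <<'E'
def plan2(pos,rpy):
    s=ctrl.read_state(); R0=rot(s['tool_rot']); d=R0.T@(np.array(pos)-s['eef_pos'])/300
    w=R.from_matrix(R0.T@rot(rpy)).as_rotvec()/(np.pi/2); print('t',d.round(4),'w',w.round(4),s['eef_pos'].round(1),s['tool_rot'].round(3))
E
python3 - <<'E'
from h import *
plan2(L(-68,0.5,67),[np.pi,0.24,TH]); plan2(L(-68,0.5,62),[np.pi,0.24,TH])
E
```

```text
t [-0.0646  0.0088  0.0471] w [-0.0004 -0.028  -0.0014] [ 601.2 -149.1   77.1] [-3.141  0.196  1.717]
t [-0.0614  0.0088  0.0635] w [-0.0004 -0.028  -0.0014] [ 601.2 -149.1   77.1] [-3.141  0.196  1.717]
```

Request:
{"name": "jog_arm", "arguments": {
  "plan": [
    {"tx":-0.04,"ty":0.004,"tz":0.01,"wx":0,"wy":-0.014,"wz":0,"claw":1},
    {"tx":-0.065,"ty":0.009,"tz":0.03,"wx":0,"wy":-0.028,"wz":0,"claw":1},
    {"tx":-0.065,"ty":0.009,"tz":0.047,"wx":0,"wy":-0.028,"wz":0,"claw":1},
    {"tx":-0.065,"ty":0.009,"tz":0.047,"wx":0,"wy":-0.028,"wz":0,"claw":1},
    {"tx":-0.065,"ty":0.009,"tz":0.047,"wx":0,"wy":-0.028,"wz":0,"claw":1}
  ]
}}

```text
clock: 12.45
eef_pos: [607.0, -169.0, 66.5]
tool_rot: [-3.141, 0.24, 1.719]
force: [0.8, -1.0, -5.4]
width: 24.2
gripper_force: 68.1
```

Run:
```python
from h import *
tilt(3,7,18,48); st(-68)
```

```text
body 669 at z 33.0 [-57.   -0.3] lean x,y deg [-1.1  0.3] res 0.57 tcp -66.8 0.3 66.5
t [-0.0004 -0.0056  0.0129] w [ 1.000e-04  1.529e-01 -2.000e-04] from [ 607.5 -169.1   67.1] yaw 98.48 F [ 0.1  0.1 -5.2] w 24.1 12.6
(np.float64(-67.0), np.float64(-0.2)) Fx,Fy,Fz lane 0.1 -0.1 -5.2 rot [179.99  13.76  98.48]
```

Request:
{"name": "jog_arm", "arguments": {
  "plan": [
    {"tx":0.001,"ty":0,"tz":0.005,"wx":0,"wy":0,"wz":0,"claw":1},
    {"tx":0.002,"ty":0,"tz":0.01,"wx":0,"wy":0,"wz":0,"claw":1},
    {"tx":0.002,"ty":0,"tz":0.01,"wx":0,"wy":0,"wz":0,"claw":1}
  ]
}}

```text
clock: 12.9
eef_pos: [607.2, -169.3, 63.8]
tool_rot: [-3.141, 0.24, 1.719]
force: [-0.7, 0.6, -4.7]
width: 24.4
gripper_force: 68.1
```

Request:
{"name": "jog_arm", "arguments": {
  "plan": [
    {"tx":0.001,"ty":0,"tz":0.004,"wx":0,"wy":0,"wz":0,"claw":1},
    {"tx":0.001,"ty":0,"tz":0.007,"wx":0,"wy":0,"wz":0,"claw":1},
    {"tx":0.001,"ty":0,"tz":0.007,"wx":0,"wy":0,"wz":0,"claw":1}
  ]
}}

```text
clock: 13.2
eef_pos: [607.3, -169.6, 61.7]
tool_rot: [-3.141, 0.24, 1.719]
force: [0.5, 0.0, -4.9]
width: 24.2
gripper_force: 68.1
```

Request:
{"name": "jog_arm", "arguments": {
  "plan": [
    {"tx":0.001,"ty":0,"tz":0.004,"wx":0,"wy":0,"wz":0,"claw":1},
    {"tx":0.001,"ty":0,"tz":0.007,"wx":0,"wy":0,"wz":0,"claw":1},
    {"tx":0.001,"ty":0,"tz":0.007,"wx":0,"wy":0,"wz":0,"claw":1}
  ]
}}

```text
clock: 13.5
eef_pos: [607.7, -169.9, 61.3]
tool_rot: [3.141, 0.24, 1.718]
force: [-3.8, 2.7, 6.4]
width: 24.4
gripper_force: 69.8
```

Request:
{"name": "jog_arm", "arguments": {
  "plan": [
    {"tx":0,"ty":0,"tz":-0.003,"wx":0,"wy":0,"wz":0,"claw":1},
    {"tx":0,"ty":0,"tz":-0.003,"wx":0,"wy":0,"wz":0,"claw":0.6},
    {"tx":0,"ty":0,"tz":-0.003,"wx":0,"wy":0,"wz":0,"claw":0},
    {"tx":0,"ty":0,"tz":-0.003,"wx":0,"wy":0,"wz":0,"claw":0},
    {"tx":0,"ty":0,"tz":-0.003,"wx":0,"wy":0,"wz":0,"claw":0},
    {"tx":0,"ty":0,"tz":-0.003,"wx":0,"wy":0,"wz":0,"claw":0},
    {"tx":0,"ty":0,"tz":-0.003,"wx":0,"wy":0,"wz":0,"claw":0},
    {"tx":0,"ty":0,"tz":-0.003,"wx":0,"wy":0,"wz":0,"claw":0}
  ]
}}

```text
clock: 14.3
eef_pos: [607.4, -169.6, 60.6]
tool_rot: [-3.142, 0.24, 1.719]
force: [-0.2, -0.3, 0.3]
width: 85.6
gripper_force: 0.0
```

Request:
{"name": "jog_arm", "arguments": {
  "plan": [
    {"tx":-0.02,"ty":0,"tz":-0.08,"wx":0,"wy":0,"wz":0,"claw":0},
    {"tx":-0.05,"ty":0,"tz":-0.2,"wx":0,"wy":0,"wz":0,"claw":0},
    {"tx":-0.08,"ty":0,"tz":-0.3,"wx":0,"wy":0,"wz":0,"claw":0},
    {"tx":-0.08,"ty":0,"tz":-0.3,"wx":0,"wy":0.07,"wz":0,"claw":0},
    {"tx":-0.08,"ty":0,"tz":-0.3,"wx":0,"wy":0.153,"wz":0,"claw":0},
    {"tx":-0.08,"ty":0,"tz":-0.3,"wx":0,"wy":0.153,"wz":0,"claw":0},
    {"tx":-0.08,"ty":0,"tz":-0.3,"wx":0,"wy":0.153,"wz":0,"claw":0}
  ]
}}

```text
clock: 15.0
eef_pos: [607.1, -173.8, 153.8]
tool_rot: [3.142, 0.001, 1.715]
force: [0.3, 0.2, -0.1]
width: 85.4
gripper_force: 0.0
```

Run:
```python
from h import *
st(-57); tilt(3,0,12,44)
q=ctrl.read_state()['qpos']; print(q.round(2))
plan2(L(-57,0,150),[np.pi,0,TH+np.pi/2]);plan2(L(-57,0,150),[np.pi,0,TH-np.pi/2])
p=ctrl.get_image('top');w=cloud(p)
```

```text
t [ 0.0488 -0.0023  0.3014] w [ 0.      0.0008 -0.0029] from [ 607.1 -173.8  153.8] yaw 98.24 F [ 0.3  0.2 -0.1] w 85.4 15.0
(np.float64(-71.5), np.float64(0.9)) Fx,Fy,Fz lane 0.2 -0.4 -0.1 rot [1.800e+02 8.000e-02 9.824e+01]
body 596 at z 28.0 [-57.3  -0.9] lean x,y deg [ 0.4 -0.1] res 0.72 tcp -71.5 0.9 153.8
[ 0.    0.72  0.38  1.66 -0.34  0.83  0.68]
t [ 0.0343 -0.0008  0.0105] w [-3.000e-04 -8.000e-04 -9.988e-01] [ 607.6 -169.4  153.2] [-3.141e+00 -1.000e-03  1.721e+00]
t [ 0.0343 -0.0008  0.0105] w [-8.0000e-04  3.0000e-04  1.0012e+00] [ 607.6 -169.4  153.2] [-3.141e+00 -1.000e-03  1.721e+00]
```

Request:
{"name": "jog_arm", "arguments": {
  "plan": [
    {"tx":0.033,"ty":0.002,"tz":0.05,"wx":0,"wy":0,"wz":1,"claw":0},
    {"tx":0.033,"ty":0.002,"tz":0.05,"wx":0,"wy":0,"wz":1,"claw":0},
    {"tx":0.033,"ty":0.002,"tz":0.05,"wx":0,"wy":0,"wz":1,"claw":0},
    {"tx":0.033,"ty":0.002,"tz":0.05,"wx":0,"wy":0,"wz":1,"claw":0},
    {"tx":0.033,"ty":0.002,"tz":0.05,"wx":0,"wy":0,"wz":1,"claw":0},
    {"tx":0.033,"ty":0.002,"tz":0.05,"wx":0,"wy":0,"wz":1,"claw":0},
    {"tx":0.033,"ty":0.002,"tz":0.05,"wx":0,"wy":0,"wz":1,"claw":0},
    {"tx":0.033,"ty":0.002,"tz":0.05,"wx":0,"wy":0,"wz":1,"claw":0},
    {"tx":0.033,"ty":0.002,"tz":0.05,"wx":0,"wy":0,"wz":1,"claw":0},
    {"tx":0.033,"ty":0.002,"tz":0.05,"wx":0,"wy":0,"wz":1,"claw":0},
    {"tx":0.033,"ty":0.002,"tz":0.05,"wx":0,"wy":0,"wz":1,"claw":0},
    {"tx":0.033,"ty":0.002,"tz":0.05,"wx":0,"wy":0,"wz":1,"claw":0}
  ]
}}

```text
clock: 16.4
eef_pos: [607.0, -159.5, 138.2]
tool_rot: [3.141, 0.001, 0.151]
force: [0.0, 0.9, -0.1]
width: 85.7
gripper_force: 0.0
```

Run:
```python
from h import *
tilt(2,0,12,44)
plan2(L(-57.3,-0.9,62),[np.pi,0,TH-np.pi/2]); print(ctrl.read_state()['qpos'].round(2))
```

```text
body 502 at z 28.0 [-57.3  -0.9] lean x,y deg [0.5 0.3] res 0.71 tcp -57.4 -1.1 138.2
t [-1.000e-04 -2.600e-03  2.549e-01] w [0.     0.0004 0.0022] [ 606.9 -160.2  138.5] [3.142e+00 1.000e-03 1.520e-01]
[-0.23  0.85  0.8   1.68 -0.73  0.94 -0.56]
```

Request:
{"name": "jog_arm", "arguments": {
  "plan": [
    {"tx":0,"ty":-0.002,"tz":0.1,"wx":0,"wy":0,"wz":0.002,"claw":0},
    {"tx":0,"ty":-0.002,"tz":0.18,"wx":0,"wy":0,"wz":0.002,"claw":0},
    {"tx":0,"ty":-0.002,"tz":0.24,"wx":0,"wy":0,"wz":0.002,"claw":0},
    {"tx":0,"ty":-0.002,"tz":0.258,"wx":0,"wy":0,"wz":0.002,"claw":0},
    {"tx":0,"ty":-0.002,"tz":0.258,"wx":0,"wy":0,"wz":0.002,"claw":0},
    {"tx":0,"ty":-0.002,"tz":0.258,"wx":0,"wy":0,"wz":0.002,"claw":0}
  ]
}}

```text
clock: 17.1
eef_pos: [607.4, -161.6, 62.3]
tool_rot: [3.141, -0.001, 0.145]
force: [0.6, -0.0, 0.8]
width: 85.4
gripper_force: 0.0
```

Request:
{"name": "jog_arm", "arguments": {
  "plan": [
    {"tx":0,"ty":0,"tz":0,"wx":0,"wy":0,"wz":0,"claw":1},
    {"tx":0,"ty":0,"tz":0,"wx":0,"wy":0,"wz":0,"claw":1},
    {"tx":0,"ty":0,"tz":0,"wx":0,"wy":0,"wz":0,"claw":1},
    {"tx":0,"ty":0,"tz":0,"wx":0,"wy":0,"wz":0,"claw":1},
    {"tx":0,"ty":0,"tz":0,"wx":0,"wy":0,"wz":0,"claw":1},
    {"tx":0,"ty":0,"tz":0,"wx":0,"wy":0,"wz":0,"claw":1},
    {"tx":0,"ty":0,"tz":0,"wx":0,"wy":0,"wz":0,"claw":1},
    {"tx":0,"ty":0,"tz":0,"wx":0,"wy":0,"wz":0,"claw":1},
    {"tx":0,"ty":0,"tz":0,"wx":0,"wy":0,"wz":0,"claw":1}
  ]
}}

```text
clock: 18.0
eef_pos: [606.9, -160.1, 61.7]
tool_rot: [-3.14, -0.0, 0.145]
force: [-1.2, 2.8, 5.1]
width: 24.8
gripper_force: 58.6
```

Run:
```python
from h import *
tilt(2,0,12,44); st(-57)
```

```text
body 479 at z 28.0 [-58.2  -0.8] lean x,y deg [-1.4  0.5] res 0.62 tcp -58.0 -1.0 61.7
t [-0.0082 -0.0034 -0.0055] w [-5.000e-04 -9.000e-04 -1.002e+00] from [ 606.9 -160.2   61.7] yaw 8.32 F [-0.9  2.8  4.7] w 24.5 18.1
(np.float64(-58.0), np.float64(-1.0)) Fx,Fy,Fz lane 2.9 0.5 4.7 rot [-1.7992e+02 -2.0000e-02  8.3200e+00]
```

Request:
{"name": "jog_arm", "arguments": {
  "plan": [
    {"tx":-0.003,"ty":-0.01,"tz":-0.003,"wx":0,"wy":0,"wz":0,"claw":1},
    {"tx":-0.003,"ty":-0.04,"tz":-0.003,"wx":0,"wy":0,"wz":0,"claw":1},
    {"tx":-0.004,"ty":-0.07,"tz":-0.003,"wx":0,"wy":0,"wz":0,"claw":1},
    {"tx":-0.004,"ty":-0.1,"tz":-0.003,"wx":0,"wy":0,"wz":0,"claw":1},
    {"tx":-0.004,"ty":-0.12,"tz":-0.003,"wx":0,"wy":0,"wz":0,"claw":1},
    {"tx":-0.004,"ty":-0.14,"tz":-0.003,"wx":0,"wy":0,"wz":0,"claw":1},
    {"tx":-0.004,"ty":-0.16,"tz":-0.003,"wx":0,"wy":0,"wz":0,"claw":1},
    {"tx":-0.004,"ty":-0.18,"tz":-0.003,"wx":0,"wy":0,"wz":0,"claw":1}
  ]
}}

```text
clock: 18.9
eef_pos: [597.8, -110.3, 62.5]
tool_rot: [3.136, -0.0, 0.144]
force: [1.5, -6.9, -6.1]
width: 24.3
gripper_force: 59.0
```

Run:
```python
from h import *
tilt(2,0,28,44); st(20)
```

```text
body 255 at z 36.0 [-7.4  0.4] lean x,y deg [ 4.2 -0.7] res 1.0 tcp -7.4 0.7 62.5
t [-0.0056 -0.0875 -0.003 ] w [ 0.0025  0.0012 -1.0024] from [ 598.4 -109.1   62.6] yaw 8.28 F [ 1.5 -5.2 -6.6] w 24.4 19.0
(np.float64(-6.3), np.float64(-0.1)) Fx,Fy,Fz lane -5.4 -0.7 -6.6 rot [ 1.7979e+02 -7.0000e-02  8.2800e+00]
```

Request:
{"name": "jog_arm", "arguments": {
  "plan": [
    {"tx":0,"ty":-0.02,"tz":0.001,"wx":0,"wy":0,"wz":0,"claw":1},
    {"tx":0,"ty":-0.04,"tz":0.001,"wx":0,"wy":0,"wz":0,"claw":1},
    {"tx":0,"ty":-0.06,"tz":0.001,"wx":0,"wy":0,"wz":0,"claw":1},
    {"tx":0,"ty":-0.07,"tz":0.001,"wx":0,"wy":0,"wz":0,"claw":1}
  ]
}}

```text
clock: 19.4
eef_pos: [597.3, -88.7, 63.0]
tool_rot: [3.137, -0.005, 0.144]
force: [3.6, -4.6, -5.3]
width: 24.8
gripper_force: 59.6
```

Run:
```python
from h import *
st(40)
```

```text
t [-0.0121 -0.0863 -0.0019] w [ 4.7000e-03 -2.0000e-04 -1.0027e+00] from [597.3 -88.7  63. ] yaw 8.25 F [ 3.6 -4.6 -5.3] w 24.8 19.4
(np.float64(14.1), np.float64(-2.0)) Fx,Fy,Fz lane -5.1 -2.9 -5.3 rot [179.74  -0.28   8.25]
```

Request:
{"name": "jog_arm", "arguments": {
  "plan": [
    {"tx":-0.002,"ty":-0.015,"tz":0.001,"wx":0,"wy":0,"wz":0,"claw":1},
    {"tx":-0.005,"ty":-0.03,"tz":0.002,"wx":0,"wy":0,"wz":0,"claw":1},
    {"tx":-0.005,"ty":-0.045,"tz":0.002,"wx":0,"wy":0,"wz":0,"claw":1},
    {"tx":-0.005,"ty":-0.045,"tz":0.002,"wx":0,"wy":0,"wz":0,"claw":1}
  ]
}}

```text
clock: 19.8
eef_pos: [594.1, -73.6, 62.2]
tool_rot: [3.14, -0.005, 0.145]
force: [4.9, -2.4, -3.7]
width: 24.5
gripper_force: 59.8
```

Run:
```python
from h import *
st(40)
```

```text
t [-0.0086 -0.035  -0.004 ] w [ 0.0034 -0.0017 -1.0019] from [594.1 -73.6  62.2] yaw 8.33 F [ 4.9 -2.4 -3.7] w 24.5 19.8
(np.float64(29.5), np.float64(-1.0)) Fx,Fy,Fz lane -3.1 -4.5 -3.7 rot [179.91  -0.29   8.33]
```

Request:
{"name": "jog_arm", "arguments": {
  "plan": [
    {"tx":0,"ty":-0.015,"tz":0,"wx":0,"wy":0,"wz":0,"claw":1},
    {"tx":0,"ty":-0.03,"tz":0,"wx":0,"wy":0,"wz":0,"claw":1},
    {"tx":0,"ty":-0.045,"tz":0,"wx":0,"wy":0,"wz":0,"claw":1},
    {"tx":0,"ty":-0.06,"tz":0,"wx":0,"wy":0,"wz":0,"claw":1},
    {"tx":0,"ty":-0.06,"tz":0,"wx":0,"wy":0,"wz":0,"claw":1}
  ]
}}

```text
clock: 20.3
eef_pos: [589.6, -55.2, 61.8]
tool_rot: [-3.141, -0.002, 0.146]
force: [3.9, -1.1, -2.2]
width: 24.4
gripper_force: 59.9
```

Run:
```python
from h import *
st(70)
```

```text
t [-0.003  -0.0721 -0.0053] w [ 8.0000e-04 -9.0000e-04 -1.0018e+00] from [589.6 -55.2  61.8] yaw 8.34 F [ 3.9 -1.1 -2.2] w 24.4 20.3
(np.float64(48.4), np.float64(0.7)) Fx,Fy,Fz lane -1.7 -3.7 -2.2 rot [-1.7999e+02 -1.0000e-01  8.3400e+00]
```

Request:
{"name": "jog_arm", "arguments": {
  "plan": [
    {"tx":0.002,"ty":-0.015,"tz":0,"wx":0,"wy":0,"wz":0,"claw":1},
    {"tx":0.002,"ty":-0.03,"tz":0,"wx":0,"wy":0,"wz":0,"claw":1},
    {"tx":0.002,"ty":-0.045,"tz":0,"wx":0,"wy":0,"wz":0,"claw":1},
    {"tx":0.002,"ty":-0.06,"tz":0,"wx":0,"wy":0,"wz":0,"claw":1},
    {"tx":0.002,"ty":-0.07,"tz":0,"wx":0,"wy":0,"wz":0,"claw":1},
    {"tx":0.002,"ty":-0.07,"tz":0,"wx":0,"wy":0,"wz":0,"claw":1}
  ]
}}

```text
clock: 20.9
eef_pos: [586.0, -34.5, 61.7]
tool_rot: [-3.141, 0.0, 0.145]
force: [3.2, -1.8, 2.3]
width: 25.1
gripper_force: 60.3
```

Run:
```python
from h import *
st(90)
```

```text
t [-0.0014 -0.0688 -0.0057] w [-5.0000e-04 -2.0000e-04 -1.0019e+00] from [586.  -34.5  61.7] yaw 8.33 F [ 3.2 -1.8  2.3] w 25.1 20.9
(np.float64(69.3), np.float64(1.1)) Fx,Fy,Fz lane -2.3 -2.8 2.3 rot [-1.7996e+02  2.0000e-02  8.3300e+00]
```

Request:
{"name": "jog_arm", "arguments": {
  "plan": [
    {"tx":0.002,"ty":-0.008,"tz":-0.002,"wx":0,"wy":0,"wz":0,"claw":1},
    {"tx":0.002,"ty":-0.016,"tz":-0.002,"wx":0,"wy":0,"wz":0,"claw":1},
    {"tx":0.002,"ty":-0.024,"tz":-0.002,"wx":0,"wy":0,"wz":0,"claw":1},
    {"tx":0.002,"ty":-0.03,"tz":-0.002,"wx":0,"wy":0,"wz":0,"claw":1},
    {"tx":0.002,"ty":-0.03,"tz":-0.002,"wx":0,"wy":0,"wz":0,"claw":1}
  ]
}}

```text
clock: 21.4
eef_pos: [584.9, -25.8, 61.7]
tool_rot: [-3.141, 0.001, 0.145]
force: [-0.6, -1.8, -1.0]
width: 24.5
gripper_force: 60.1
```

Run:
```python
from h import *
st(90); p=ctrl.get_image('scene'); st(90)
for r in ctrl.trace(p,'flap')[:2]:
    q=cloud(p)[r['pixels']]; q=q[~np.isnan(q[:,0])]; print(r['score'],[inlane(x) for x in np.percentile(q,[5,50,95],axis=0)],[inlane(x) for x in q[::max(1,len(q)//8)]])
```

```text
t [-0.0018 -0.0397 -0.0056] w [-1.0000e-03  4.0000e-04 -1.0022e+00] from [584.9 -25.8  61.7] yaw 8.3 F [-0.6 -1.8 -1. ] w 24.5 21.4
(np.float64(78.1), np.float64(1.0)) Fx,Fy,Fz lane -1.7 0.9 -1.0 rot [-1.7997e+02  8.0000e-02  8.3000e+00]
t [-0.0018 -0.0396 -0.0055] w [-1.1000e-03  3.0000e-04 -1.0023e+00] from [584.9 -25.8  61.7] yaw 8.3 F [-1.1 -2.2 -1.3] w 24.6 21.45
(np.float64(78.1), np.float64(1.0)) Fx,Fy,Fz lane -2.0 1.4 -1.3 rot [-1.7995e+02  8.0000e-02  8.3000e+00]
0.62 [(np.float64(-1.7), np.float64(27.0)), (np.float64(-0.5), np.float64(4.7)), (np.float64(0.1), np.float64(-17.3))] [(np.float64(2.9), np.float64(32.2)), (np.float64(0.3), np.float64(14.6)), (np.float64(0.1), np.float64(15.3)), (np.float64(-1.7), np.float64(4.3)), (np.float64(-1.1), np.float64(5.7)), (np.float64(0.1), np.float64(20.6)), (np.float64(0.1), np.float64(-16.8)), (np.float64(0.1), np.float64(2.6)), (np.float64(0.2), np.float64(-15.1))]
```

Request:
{"name": "jog_arm", "arguments": {
  "plan": [
    {"tx":0,"ty":-0.005,"tz":0,"wx":0,"wy":0,"wz":0,"claw":1},
    {"tx":0,"ty":-0.01,"tz":0,"wx":0,"wy":0,"wz":0,"claw":1},
    {"tx":0,"ty":-0.015,"tz":0,"wx":0,"wy":0,"wz":0,"claw":1},
    {"tx":0,"ty":-0.02,"tz":0,"wx":0,"wy":0,"wz":0,"claw":1},
    {"tx":0,"ty":-0.02,"tz":0,"wx":0,"wy":0,"wz":0,"claw":1}
  ]
}}

```text
clock: 22.0
eef_pos: [584.5, -19.3, 61.8]
tool_rot: [-3.141, 0.0, 0.145]
force: [1.3, 0.6, -2.9]
width: 24.6
gripper_force: 60.0
```

Request:
{"name": "jog_arm", "arguments": {
  "plan": [
    {"tx":0,"ty":-0.003,"tz":0,"wx":0,"wy":0,"wz":0,"claw":1},
    {"tx":0,"ty":-0.006,"tz":0,"wx":0,"wy":0,"wz":0,"claw":1},
    {"tx":0,"ty":-0.006,"tz":0,"wx":0,"wy":0,"wz":0,"claw":1}
  ]
}}

```text
clock: 22.3
eef_pos: [584.3, -17.9, 61.8]
tool_rot: [-3.141, 0.0, 0.145]
force: [-0.1, -0.4, -3.1]
width: 24.6
gripper_force: 59.9
```

Request:
{"name": "jog_arm", "arguments": {
  "plan": [
    {"tx":0,"ty":-0.003,"tz":0,"wx":0,"wy":0,"wz":0,"claw":1},
    {"tx":0,"ty":-0.006,"tz":0,"wx":0,"wy":0,"wz":0,"claw":1},
    {"tx":0,"ty":-0.008,"tz":0,"wx":0,"wy":0,"wz":0,"claw":1},
    {"tx":0,"ty":-0.008,"tz":0,"wx":0,"wy":0,"wz":0,"claw":1}
  ]
}}

```text
clock: 22.7
eef_pos: [583.9, -15.6, 61.8]
tool_rot: [-3.141, 0.0, 0.145]
force: [0.8, 0.9, -5.4]
width: 24.3
gripper_force: 59.9
```

Request:
{"name": "jog_arm", "arguments": {
  "plan": [
    {"tx":0,"ty":-0.003,"tz":0,"wx":0,"wy":0,"wz":0,"claw":1},
    {"tx":0,"ty":-0.006,"tz":0,"wx":0,"wy":0,"wz":0,"claw":1},
    {"tx":0,"ty":-0.006,"tz":0,"wx":0,"wy":0,"wz":0,"claw":1}
  ]
}}

```text
clock: 23.0
eef_pos: [583.7, -13.9, 61.9]
tool_rot: [-3.141, 0.0, 0.145]
force: [-0.2, 0.3, -4.9]
width: 24.8
gripper_force: 59.9
```

Free so far (x≈90). Continue.

Request:
{"name": "jog_arm", "arguments": {
  "plan": [
    {"tx":0,"ty":-0.003,"tz":0,"wx":0,"wy":0,"wz":0,"claw":1},
    {"tx":0,"ty":-0.006,"tz":0,"wx":0,"wy":0,"wz":0,"claw":1},
    {"tx":0,"ty":-0.006,"tz":0,"wx":0,"wy":0,"wz":0,"claw":1}
  ]
}}

```text
clock: 23.3
eef_pos: [583.5, -12.2, 61.9]
tool_rot: [-3.141, 0.0, 0.145]
force: [0.1, 0.0, -5.4]
width: 24.4
gripper_force: 59.9
```

Request:
{"name": "jog_arm", "arguments": {
  "plan": [
    {"tx":0,"ty":-0.003,"tz":0,"wx":0,"wy":0,"wz":0,"claw":1},
    {"tx":0,"ty":-0.005,"tz":0,"wx":0,"wy":0,"wz":0,"claw":1},
    {"tx":0,"ty":-0.005,"tz":0,"wx":0,"wy":0,"wz":0,"claw":1}
  ]
}}

```text
clock: 23.6
eef_pos: [583.4, -11.2, 62.0]
tool_rot: [3.141, -0.0, 0.145]
force: [-0.3, -1.0, -4.9]
width: 24.2
gripper_force: 59.9
```

Request:
{"name": "jog_arm", "arguments": {
  "plan": [
    {"tx":0,"ty":-0.002,"tz":0,"wx":0,"wy":0,"wz":0,"claw":1},
    {"tx":0,"ty":-0.004,"tz":0,"wx":0,"wy":0,"wz":0,"claw":1},
    {"tx":0,"ty":-0.004,"tz":0,"wx":0,"wy":0,"wz":0,"claw":1}
  ]
}}

```text
clock: 23.9
eef_pos: [583.3, -10.7, 62.1]
tool_rot: [3.14, -0.0, 0.144]
force: [0.4, -2.4, -5.4]
width: 24.7
gripper_force: 59.8
```

Request:
{"name": "jog_arm", "arguments": {
  "plan": [
    {"tx":0,"ty":-0.002,"tz":0,"wx":0,"wy":0,"wz":0,"claw":1},
    {"tx":0,"ty":-0.002,"tz":0,"wx":0,"wy":0,"wz":0,"claw":1}
  ]
}}

```text
clock: 24.1
eef_pos: [583.3, -10.4, 62.1]
tool_rot: [3.14, -0.0, 0.144]
force: [1.1, -2.9, -5.3]
width: 24.5
gripper_force: 59.7
```

Request:
{"name": "jog_arm", "arguments": {
  "plan": [
    {"tx":0,"ty":-0.003,"tz":0,"wx":0,"wy":0,"wz":0,"claw":1},
    {"tx":0,"ty":-0.006,"tz":0,"wx":0,"wy":0,"wz":0,"claw":1},
    {"tx":0,"ty":-0.006,"tz":0,"wx":0,"wy":0,"wz":0,"claw":1}
  ]
}}

```text
clock: 24.4
eef_pos: [583.2, -9.7, 62.2]
tool_rot: [3.138, -0.001, 0.144]
force: [0.1, -6.4, -5.7]
width: 24.3
gripper_force: 59.4
```

Request:
{"name": "jog_arm", "arguments": {
  "plan": [
    {"tx":0,"ty":-0.003,"tz":0,"wx":0,"wy":0,"wz":0,"claw":1},
    {"tx":0,"ty":-0.004,"tz":0,"wx":0,"wy":0,"wz":0,"claw":1},
    {"tx":0,"ty":-0.004,"tz":0,"wx":0,"wy":0,"wz":0,"claw":1}
  ]
}}

```text
clock: 24.7
eef_pos: [583.2, -9.4, 62.3]
tool_rot: [3.137, -0.001, 0.143]
force: [0.7, -7.4, -5.2]
width: 24.7
gripper_force: 59.4
```

Request:
{"name": "jog_arm", "arguments": {
  "plan": [
    {"tx":0,"ty":-0.003,"tz":0,"wx":0,"wy":0,"wz":0,"claw":1},
    {"tx":0,"ty":-0.005,"tz":0,"wx":0,"wy":0,"wz":0,"claw":1},
    {"tx":0,"ty":-0.005,"tz":0,"wx":0,"wy":0,"wz":0,"claw":1},
    {"tx":0,"ty":-0.005,"tz":0,"wx":0,"wy":0,"wz":0,"claw":1}
  ]
}}

```text
clock: 25.1
eef_pos: [583.1, -9.0, 62.4]
tool_rot: [3.135, -0.001, 0.143]
force: [1.0, -9.2, -6.9]
width: 24.3
gripper_force: 59.3
```

Request:
{"name": "jog_arm", "arguments": {
  "plan": [
    {"tx":0,"ty":0,"tz":0,"wx":0,"wy":0,"wz":0,"claw":1},
    {"tx":0,"ty":0,"tz":0,"wx":0,"wy":0,"wz":0,"claw":1},
    {"tx":0,"ty":0,"tz":0,"wx":0,"wy":0,"wz":0,"claw":1},
    {"tx":0,"ty":0,"tz":0,"wx":0,"wy":0,"wz":0,"claw":1},
    {"tx":0,"ty":0,"tz":0,"wx":0,"wy":0,"wz":0,"claw":1}
  ]
}}

```text
clock: 25.6
eef_pos: [583.1, -9.0, 62.4]
tool_rot: [3.135, -0.001, 0.143]
force: [-0.1, -9.9, -5.9]
width: 24.7
gripper_force: 59.3
```

Request:
{"name": "jog_arm", "arguments": {
  "plan": [
    {"tx":0,"ty":0.008,"tz":0,"wx":0,"wy":0,"wz":0,"claw":1},
    {"tx":0,"ty":0.016,"tz":0.002,"wx":0,"wy":0,"wz":0,"claw":1},
    {"tx":0,"ty":0.018,"tz":0.004,"wx":0,"wy":0,"wz":0,"claw":1},
    {"tx":0,"ty":0.018,"tz":0.004,"wx":0,"wy":0,"wz":0,"claw":1}
  ]
}}

```text
clock: 26.0
eef_pos: [583.7, -10.5, 61.6]
tool_rot: [3.141, -0.001, 0.144]
force: [-2.1, -4.2, 4.3]
width: 24.2
gripper_force: 60.8
```

Request:
{"name": "jog_arm", "arguments": {
  "plan": [
    {"tx":0,"ty":0.004,"tz":-0.002,"wx":0,"wy":0,"wz":0,"claw":1},
    {"tx":0,"ty":0.004,"tz":-0.002,"wx":0,"wy":0,"wz":0,"claw":0.6},
    {"tx":0,"ty":0.004,"tz":-0.002,"wx":0,"wy":0,"wz":0,"claw":0.3},
    {"tx":0,"ty":0.004,"tz":-0.002,"wx":0,"wy":0,"wz":0,"claw":0},
    {"tx":0,"ty":0.004,"tz":-0.002,"wx":0,"wy":0,"wz":0,"claw":0},
    {"tx":0,"ty":0.004,"tz":-0.002,"wx":0,"wy":0,"wz":0,"claw":0},
    {"tx":0,"ty":0.004,"tz":-0.002,"wx":0,"wy":0,"wz":0,"claw":0},
    {"tx":0,"ty":0.004,"tz":-0.002,"wx":0,"wy":0,"wz":0,"claw":0}
  ]
}}

```text
clock: 26.8
eef_pos: [583.4, -11.3, 61.4]
tool_rot: [-3.141, 0.0, 0.145]
force: [0.1, -0.1, -0.4]
width: 85.5
gripper_force: 0.0
```

Request:
{"name": "jog_arm", "arguments": {
  "plan": [
    {"tx":0,"ty":0,"tz":-0.06,"wx":0,"wy":0,"wz":0,"claw":0},
    {"tx":0,"ty":0,"tz":-0.2,"wx":0,"wy":0,"wz":0,"claw":0},
    {"tx":0,"ty":0,"tz":-0.35,"wx":0,"wy":0,"wz":0,"claw":0},
    {"tx":0,"ty":0,"tz":-0.5,"wx":0,"wy":0,"wz":0,"claw":0},
    {"tx":0,"ty":0,"tz":-0.5,"wx":0,"wy":0,"wz":0,"claw":0},
    {"tx":0,"ty":0,"tz":-0.5,"wx":0,"wy":0,"wz":0,"claw":0}
  ]
}}

```text
clock: 27.4
eef_pos: [583.8, -11.1, 212.4]
tool_rot: [-3.141, -0.002, 0.145]
force: [-1.0, 1.4, -0.7]
width: 85.1
gripper_force: 0.0
```

Run:
```python
from h import *
st(90); p=weight(68,92,13,L(93,0,0)[:2],rad=18)
w=cloud(p); k=(np.hypot(w[...,0]-L(93,0,0)[0],w[...,1]-L(93,0,0)[1])<20)&(w[...,2]>64); print('knob top',np.percentile(w[k][:,2],98))
for r in ctrl.trace(p,'flap')[:1]:
    q=w[r['pixels']]; q=q[~np.isnan(q[:,0])]; d=q[:,:2]-O; print(np.polyfit(d@EY,d@EX,1))
u=proj(p,L(60,0,50))[0].astype(int); c=p['img'][u[1]-40:u[1]+35,u[0]-50:u[0]+50]
cv2.imwrite('pics/s8.png',cv2.resize(c,None,fx=8,fy=8,interpolation=cv2.INTER_CUBIC)[:,:,::-1])
```

```text
t [-0.0065  0.0096  0.4965] w [ 8.0000e-04 -1.3000e-03 -1.0021e+00] from [583.8 -11.1 212.4] yaw 8.31 F [-1.   1.4 -0.7] w 85.1 27.4
(np.float64(92.8), np.float64(-0.1)) Fx,Fy,Fz lane 1.5 0.8 -0.7 rot [-1.7997e+02 -1.2000e-01  8.3100e+00]
68 92 102 [583.2 -10.9] (np.float64(93.1), np.float64(0.5)) 0.66
knob top 328.1371310515244
[-0.34256951 30.48032793]
```

View pics/s8.png

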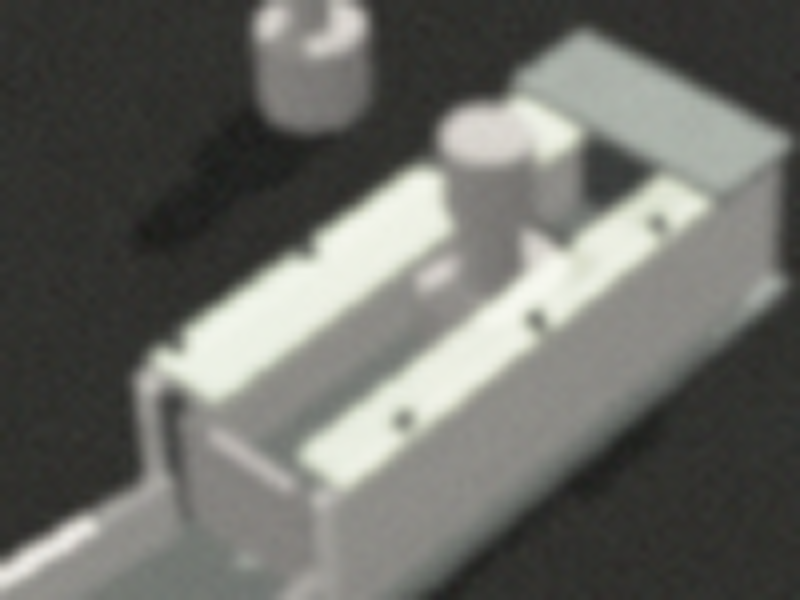

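The picture shows the weight upright behind the gate: knob at (485,140), gate closed across the lane at (250,470), and nothing touching either. Handing in.

```bash
python3 -c "
from cell import ctrl
print(ctrl.finish_job())"
```

```text
the job is handed in; nothing more can be done
None
```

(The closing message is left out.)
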